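# Set the shoe form: dial its width, pull the heel leg to length and cam it shut

## Task

Set up the wooden shoe form: first turn the width knob on its toe block clockwise until the knob's pointer faces the small index nub. Then take hold of the upright post on the heel leg's cam lever, pull the sprung leg out, with the lever still open, until the leg's pointer is level with the arrow tab standing beside the rail, pause there a moment, and, keeping the leg on that mark all the while, swing the lever fully closed so that it lies in line with the rail. Finish while still holding the post, with the leg on its mark and the lever closed - do not let go, the leg springs back - and leave the other things on the shelf where they are.

Things in the scene. Friction and masses are not known exactly. Their poses are not given: they have to be found in the camera images.
- former: the shoe form, fixed to the shelf: wooden base plate 124 x 330 mm, top at height 14 mm, with a rounded toe block (top at height 52 mm), a steel rail and a sliding heel leg. Origin on the shelf under the base's middle line. Its y axis runs along the rail, from the toe block (-y end) towards the heel (+y end, the way the leg is pulled out); x is across, z up. Knob axis at (0, -100 mm); the rail lies on x = 0
- knob_grip (a point): point on the knob's vertical axis at the height to grip it, height 84 mm. The knob is an upright grey bar 44 mm long, 13 mm thick, from height 58 to 98 mm, on a steel disc 44 mm across. The point turns with the knob: its x axis runs along the bar towards the pointer, so the bar is gripped across its y axis
- knob_tip (a point): outer tip of the knob's pointer (a 6 mm wide steel nose at the foot of the bar, beyond one end), 32 mm from the knob axis, height 58 mm
- knob (a joint): knob angle in rad, 0 to 1.7 between stops, grows clockwise seen from above; stiff enough to stay where it is left (friction about 0.04 N m), no spring
- index_mark (a point): the place where the pointer tip must come, 32 mm from the knob axis, just inside the index nub (a fixed steel nub 10 x 6 mm, 8 mm high, standing on the toe block 35 to 45 mm from the knob axis). It lies 0.45 to 1.35 rad clockwise of the pointer's start
- leg_pointer (a point): tip of the leg's flat steel pointer, on the leg's +x side (the side away from the robot), 38 mm to the side of the rail's middle, 14 mm towards the toe from the lever's pivot, height 30 mm
- length_mark (a point): edge of the arrow tab (a fixed upright steel fin 4 mm thick, 22 mm high, on a 12 x 14 mm foot) that stands on the base 45 mm to the +x side of the rail's middle; height 30 mm. The leg is on its mark when leg_pointer and length_mark have the same y along the former's y axis (they stay about 7 mm apart across)
- leg (a joint): how far the heel leg is pulled out along the former's +y, in m, 0 to 0.115; a spring draws it back with about 3 to 4 N all the way, so it returns when let go. It starts at 0 to 0.01 and the mark lies at 0.036 to 0.09
- lever_pivot (a point): top of the heel leg on the vertical pivot axis of the cam lever, on the rail's middle line; moves with the leg; height 48 mm
- lever_post (a point): centre, half-way up the grip, of the lever's upright black post: round, 14 mm in diameter, height 55 to 97 mm, this point at 76 mm; 55 mm from the pivot. Nothing near it stands above height 56 mm. The post can turn freely between the fingers
- lever (a joint): cam lever angle in rad, 0 open (start 0 to 0.08) to 0.96 fully closed, stops at both ends, light friction, no spring; closes counter-clockwise seen from above. In the former frame the post is at pivot + 55 mm * (x: sin(0.96 - q), y: cos(0.96 - q)), so closed it points along +y. It rides on the leg: moving the post along the rail moves the leg, moving it round the pivot turns the lever
- dish: bystander, loose: mint-glazed round ceramic dish, 84 mm across, 30 mm high; origin under its middle
- ring_box: bystander, loose: glass ring box with brass edges, 62 x 62 x 43 mm; origin under its middle
- lint_brush: bystander, loose: stainless lint brush lying flat, about 190 mm long, 36 mm wide, 25 mm high; origin under its middle
- clip_rack: bystander, loose: clear acrylic slotted rack, 80 x 210 mm, holding five plastic hair clips, 74 mm high in all; origin under its middle
- scent: bystander, loose: amber glass jar with steel cap, 52 mm across, 100 mm high; origin under its middle
- polish_tin: bystander, loose: flat aluminium tin, 72 mm across, 24 mm high; origin under its middle

How it is judged:
By the outcome, as a careful person would: the job done as asked, in the order asked, and still so for the second after the job is handed in, while the arm keeps its last pose, push and grip.
It also fails if it takes over 54 s, if anything falls off the work surface, if the arm or the gripper's body presses on something with over 40 N, if the wrist force passes 120 N, or if a joint passes its speed limit or range.

## Robot

A 7-joint arm with a two-finger parallel gripper is mounted at the origin on the work surface. World frame = base frame: x ahead of the robot, y to its left, z up, the work surface at z = 0. Lengths are in m, angles in rad, forces in N, time in s.
With the tool pointing down it reaches from about 0.4 to 0.85 m from the base axis. Payload 4.5 kg.
Tool frame: the origin (TCP) lies midway between the tips of the shut fingers; the grasp point (between the pads) lies 19 mm behind it; z points along the fingers, x is the direction in which the jaws open and shut, and the axes are right-handed (so a half turn about z gives the same grasp; the last joint's range is limited). The gripper opens to 88 mm and grips with 3 to 60 N. Pads are 18 mm wide; open, the fingers measure 123 mm over their backs; the gripper's body (75 mm by 187 mm) begins 45 mm behind the grasp point.
Start: joints at [-1.296, 0.689, -0.195, 1.565, 0.157, 0.902, -0.215], TCP at [0.149, 0.607, 0.239] pointing down, gripper open.
Joint ranges: [-3.01, 3.01], [-0.46, 2.08], [-1.47, 1.51], [0.13, 2.56], [-1, 4.14], [0.04, 2.09], [-2.66, 2.66]. Speed limits (rad/s): [2.57, 2.57, 3.14, 3.14, 3.14, 3.14, 3.14].

## Interface

Orientations are given as a unit quaternion [x, y, z, w].
In Python, from plant import r gives the robot as it stands. The module is installed in compiled form; this text tells all that it offers.
- The arm moves only by the tool play_rows, never from a script. Its argument "increments" is a list of rows, each a list of 7 numbers: the opening, from 0 (shut) to 1 (fully open), then the shift along the tool's x, y, z in mm, then the turn, a rotation vector about the tool's x, y, z in rad. In form: [[hand, dx, dy, dz, wx, wy, wz], ...]. A call has exactly 8 rows; each row shifts and turns the pose as measured when the row begins, along the tool's axes as they then stand; what a row does not reach is not made up. A row lasts 1/8 s, in which the tool goes at most 62.5 mm and 10.7 degrees, less where a joint would pass 70% of its speed; a pose out of reach is approached as far as the arm can. A call is refused whole if a number of a shift passes 62.5 or a number of a turn 0.188, either way. A call with a gripper value outside its range is refused whole. The fingers move at their own pace and stop on an object; "grip_force" is the grip in N (left out, the last holds). Time passes only in rows, so rows that do not move let the fingers close, or fill a call up. It gives the time, the measured TCP pose, the force and the opening at its end, in the units of the state.
- r.get_state(): the state, without advancing time (a new reading comes with each control period).
- r.snapshot(name): name is "scene" or "top" or "wrist"; returns the picture (384x512x3 uint8, red, green, blue); there is no depth.
- r.get_calibration(name): a dict with "fx", "fy", "cx", "cy" (pixels), "R" (3x3) and "t" (3): a world point X has camera coordinates R X + t. Camera axes: x right, y down, z forward; pixel columns grow to the right and rows downward; lengths in m; the calibration is good to about 2 mm. A picture is of the moment at which its call begins: read the wrist's pose just before it. get_calibration takes no time and is no camera call; for the wrist camera it gives the pose at the moment of the call.
- r.finish_job(): hands the job in, once; it reports no verdict.
The state is a dict: "clock": time; "q": joint angles; "qd": joint speeds; "joint_torque": joint torques, N m; "tool_pos": TCP position; "eef_rot": TCP orientation; "contact_force": force on the tool from outside, world axes, zero at the start; "moment": the same for the moment, N m; "opening": opening from 0.0 (shut) to 1.0 (fully open).
Only numpy, scipy, OpenCV 4.12 (cv2) and the standard library are available. Lean on these libraries where they do the work, as an engineer would, in place of code of your own. Each camera call takes 0.05 s, during which the arm holds its last target.

## Working session

There is one attempt and no reset: what is moved stays moved. The work goes in short steps, Python scripts to look and compute and a tool call to move; the robot and the scene stay as the last step left them, time stands still between calls to the robot, and variables do not carry over. Pictures are saved under pics/ and viewed, and the job is handed in when it is done.

Besides the shell and the picture viewer there is one more tool, called after "Request:" as name(argument=value, ...), one argument or row to a line, values as JSON. play_rows: Moves the arm, as the interface text tells. Its arguments: {"type":"object","properties":{"increments":{"type":"array"},"grip_force":{"type":"number"}},"required":["increments"]}

```bash
mkdir -p pics
python3 - <<'E'
from plant import r
import cv2,numpy as np
s=r.get_state();print(s)
for n in("scene","top","wrist"):
    c=r.get_calibration(n);print(n,c)
    cv2.imwrite(f"pics/{n}0.png",r.snapshot(n)[:,:,::-1])
E
```

```text
{'clock': 0.0, 'q': array([-1.29619901,  0.68997468, -0.19453574,  1.56636691,  0.15730176,
        0.90250066, -0.21509544]), 'qd': array([ 1.80670834e-04,  9.23734049e-04,  3.14352364e-04, -9.31868130e-04,
       -6.23167696e-04, -2.31108318e-05,  1.30514677e-03]), 'joint_torque': array([-4.94165579e-04, -5.27564478e+01, -1.26674004e+00, -1.53428471e+01,
       -5.25512255e-02,  6.55240132e-03,  1.82154322e-04]), 'tool_pos': array([0.14893207, 0.60633009, 0.2379103 ]), 'eef_rot': array([ 7.86882915e-01,  6.17101626e-01, -6.90099667e-04,  6.20466936e-04]), 'contact_force': array([ 0.13018834, -0.26558941,  0.02492515]), 'moment': array([-0.06049808,  0.0016095 ,  0.02461987]), 'opening': 0.9978419747174895}
scene {'fx': 381.40169777944647, 'fy': 381.40169777944647, 'cx': 255.81715165658966, 'cy': 191.57212481324038, 'R': array([[-0.84775364,  0.53037965,  0.00334598],
       [ 0.41472601,  0.66680016, -0.61917678],
       [-0.33062986, -0.52352171, -0.78524449]]), 't': array([ 0.43884457, -0.17648558,  1.28848861])}
top {'fx': 463.14529589022413, 'fy': 463.14529589022413, 'cx': 255.15137122036228, 'cy': 198.52122490854782, 'R': array([[-0.02588105, -0.9993833 , -0.02373176],
       [-0.98621565,  0.0294067 , -0.16283098],
       [ 0.16342844,  0.0191904 , -0.98636853]]), 't': array([0.03321655, 0.54610842, 1.26441781])}
wrist {'fx': 273.1345780625427, 'fy': 273.1345780625427, 'cx': 255.66241079586308, 'cy': 192.57259713100655, 'R': array([[ 0.23942637,  0.97091044, -0.00281616],
       [ 0.93259303, -0.22916852,  0.27884052],
       [ 0.2700838 , -0.0693881 , -0.96033329]]), 't': array([-0.62395638, -0.03830021,  0.38886829])}
```

View pics/scene0.png

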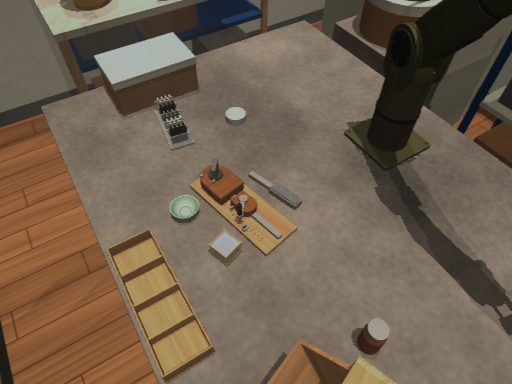

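View pics/top0.png

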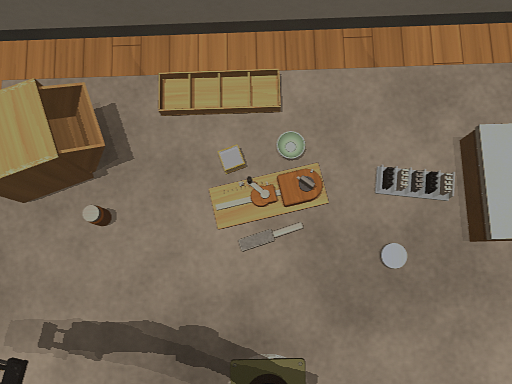

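View pics/wrist0.png

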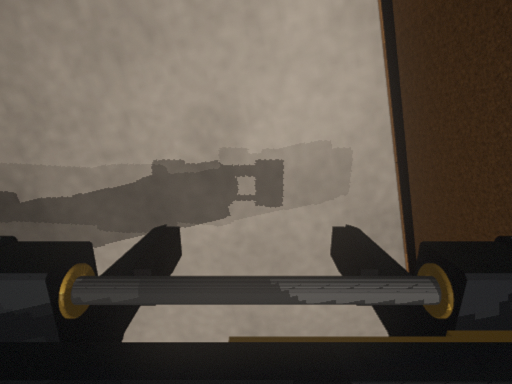

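Run:
```python
import cv2
a=cv2.imread("pics/top0.png")[155:235,200:335];cv2.imwrite("pics/topc.png",cv2.resize(a,None,fx=5.8,fy=5.8,interpolation=cv2.INTER_CUBIC))
a=cv2.imread("pics/scene0.png")[150:260,180:305];cv2.imwrite("pics/scenec.png",cv2.resize(a,None,fx=5,fy=5,interpolation=cv2.INTER_CUBIC))
```

```text
(no output)
```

View pics/topc.png

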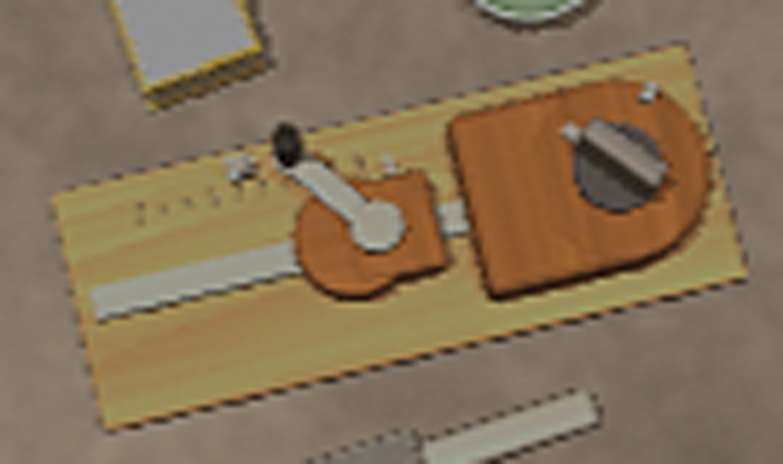

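View pics/scenec.png

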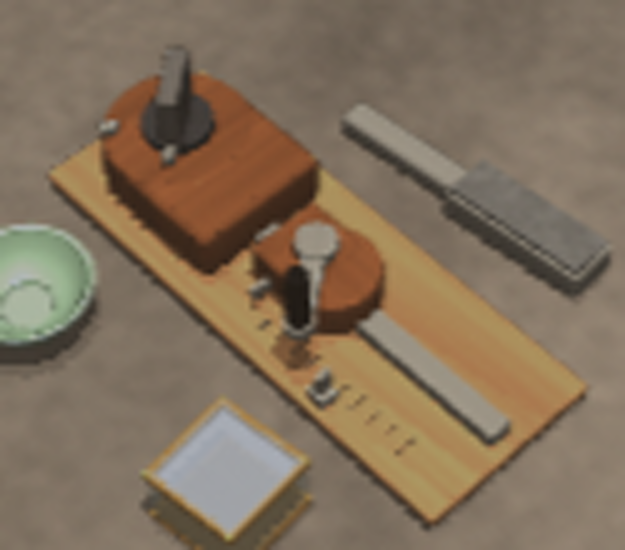

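```bash
cat > h.py <<'E'
import numpy as np,cv2
from scipy.spatial.transform import Rotation as Ro
def ray(c,uv,z):
    u,v=uv; d=c["R"].T@np.array([(u-c["cx"])/c["fx"],(v-c["cy"])/c["fy"],1.]); o=-c["R"].T@c["t"]
    return o+d*(z-o[2])/d[2]
def proj(c,X):
    p=c["R"]@np.asarray(X)+c["t"]; return np.array([c["fx"]*p[0]/p[2]+c["cx"],c["fy"]*p[1]/p[2]+c["cy"]])
E
python3 - <<'E'
from h import *
from plant import r
np.set_printoptions(precision=4,suppress=True)
c=r.get_calibration("top")
f=lambda u,v,z:ray(c,(200+(u+.5)/5.8-.5,155+(v+.5)/5.8-.5),z)
C=[f(*p,.014) for p in[(52,195),(690,43),(745,272),(107,430)]]
C=np.array(C);print(C,np.linalg.norm(np.diff(C[[0,1,2,3,0]],axis=0),axis=1))
o=C.mean(0);y=(C[0]+C[3]-C[1]-C[2])[:2];y/=np.linalg.norm(y);x=np.array([y[1],-y[0]])
print("o",o,"y",y,"yaw",np.arctan2(-y[0],y[1]))
L=lambda P:np.array([(P[:2]-o[:2])@x,(P[:2]-o[:2])@y,P[2]])
for n,u,v,z in[("knobtop",625,150,.098),("tip",570,131,.058),("nub",649,92,.060),("pivot",378,227,.05),("posttop",286,130,.097),("tab",240,170,.03),("legp",388,165,.03)]:
    P=f(u,v,z);print(n,P,L(P))
c=r.get_calibration("scene")
f=lambda u,v,z:ray(c,(180+(u+.5)/5-.5,150+(v+.5)/5-.5),z)
for n,u,v,z in[("knobtop",175,52,.098),("tip",168,155,.058),("nub",108,127,.060),("pivot",318,238,.05),("posttop",297,268,.097),("tab",322,378,.03),("legp",260,286,.03)]:
    P=f(u,v,z);print(n,P,L(P))
E
```

```text
[[ 0.5865  0.1536  0.014 ]
 [ 0.6547 -0.1696  0.014 ]
 [ 0.5371 -0.1912  0.014 ]
 [ 0.4673  0.1274  0.014 ]] [0.3302 0.1196 0.3261 0.122 ]
o [ 0.5614 -0.0199  0.014 ] y [-0.2102  0.9777] yaw 0.21172872693612335
knobtop [ 0.5837 -0.1264  0.098 ] [-0.0006 -0.1087  0.098 ]
tip [ 0.602 -0.104  0.058] [ 0.022  -0.0907  0.058 ]
nub [ 0.6197 -0.1429  0.06  ] [ 0.0312 -0.1325  0.06  ]
pivot [ 0.5589 -0.0095  0.05  ] [-0.0002  0.0107  0.05  ]
posttop [0.5984 0.0326 0.097 ] [0.0472 0.0435 0.097 ]
tab [0.5932 0.058  0.03  ] [0.0475 0.0695 0.03  ]
legp [ 0.5935 -0.0154  0.03  ] [ 0.0323 -0.0023  0.03  ]
knobtop [ 0.5723 -0.136   0.098 ] [-0.0137 -0.1158  0.098 ]
tip [ 0.5991 -0.1015  0.058 ] [ 0.0198 -0.0876  0.058 ]
nub [ 0.6194 -0.1371  0.06  ] [ 0.0321 -0.1267  0.06  ]
pivot [ 0.5537 -0.0096  0.05  ] [-0.0054  0.0118  0.05  ]
posttop [0.5907 0.0331 0.097 ] [0.0398 0.0456 0.097 ]
tab [0.5935 0.0605 0.03  ] [0.0483 0.0719 0.03  ]
legp [ 0.5914 -0.011   0.03  ] [0.0313 0.0025 0.03  ]
```

```bash
cat >> h.py <<'E'
def plan(pos,quat,tgt,yaw,n,hand=1.0):
    """n rows towards tgt with tool down and x axis at yaw, tilt correction in first row"""
    R0=Ro.from_quat(quat); 
    Rt=Ro.from_matrix(np.array([[np.cos(yaw),np.sin(yaw),0],[np.sin(yaw),-np.cos(yaw),0],[0,0,-1]]))
    rv=(R0.inv()*Rt).as_rotvec(); d=(np.asarray(tgt)-pos)/n
    for k in range(n):
        R=R0*Ro.from_rotvec(rv*k/n)
        print([hand]+[round(float(v),1) for v in R.inv().apply(d)*1000]+[round(float(v),3) for v in rv/n],end=",\n")
E
python3 - <<'E'
from h import *
from plant import r
np.set_printoptions(precision=4,suppress=True)
s=r.get_state();c=r.get_calibration("wrist")
R=Ro.from_quat(s["eef_rot"]).as_matrix();p=s["tool_pos"]
print("cam in tool",R.T@(-c["R"].T@c["t"]-p), "axes", R.T@c["R"].T)
print(proj(c,p),proj(c,[p[0],p[1],0.05]))
plan(p,s["eef_rot"],[.575,-.06,.24],-.73,16)
E
```

```text
cam in tool [ 0.0004 -0.071  -0.1444] axes [[ 1.     -0.0007 -0.0015]
 [ 0.0011  0.9604  0.2787]
 [ 0.0012 -0.2787  0.9604]]
[255.3487 240.8297] [255.9032 172.8744]
[1.0, -34.1, 35.8, -0.1, 0.0, 0.0, 0.129],
[1.0, -29.2, 39.9, -0.1, 0.0, 0.0, 0.129],
[1.0, -23.9, 43.3, -0.1, 0.0, 0.0, 0.129],
[1.0, -18.1, 46.0, -0.1, 0.0, 0.0, 0.129],
[1.0, -12.1, 47.9, -0.1, 0.0, 0.0, 0.129],
[1.0, -5.8, 49.1, -0.1, 0.0, 0.0, 0.129],
[1.0, 0.6, 49.4, -0.1, 0.0, 0.0, 0.129],
[1.0, 6.9, 49.0, -0.1, 0.0, 0.0, 0.129],
[1.0, 13.1, 47.7, -0.1, 0.0, 0.0, 0.129],
[1.0, 19.1, 45.6, -0.1, 0.0, 0.0, 0.129],
[1.0, 24.8, 42.8, -0.1, 0.0, 0.0, 0.129],
[1.0, 30.1, 39.2, -0.1, 0.0, 0.0, 0.129],
[1.0, 34.9, 35.0, -0.1, 0.0, 0.0, 0.129],
[1.0, 39.1, 30.2, -0.1, 0.0, 0.0, 0.129],
[1.0, 42.7, 25.0, -0.1, 0.0, 0.0, 0.129],
[1.0, 45.5, 19.3, -0.1, 0.0, 0.0, 0.129],
```

Request:
play_rows(
  increments=[
    [1,-34,36,0,0,0,0.13],
    [1,-29,40,0,0,0,0.13],
    [1,-24,43,0,0,0,0.13],
    [1,-18,46,0,0,0,0.13],
    [1,-12,48,0,0,0,0.13],
    [1,-6,49,0,0,0,0.13],
    [1,1,49,0,0,0,0.13],
    [1,7,49,0,0,0,0.13],
  ],
)

```text
clock: 1.15
tool_pos: [0.3595, 0.2642, 0.236]
eef_rot: [0.991, 0.132, -0.001, -0.001]
contact_force: [0.5, 0.1, -0.2]
opening: 1.0
```

Run:
```python
from h import *
from plant import r
s=r.get_state()
plan(s["tool_pos"],s["eef_rot"],[.575,-.06,.22],-.73,8)
```

```text
[1.0, 15.4, 46.2, 1.9, -0.0, 0.0, 0.124],
[1.0, 21.0, 43.9, 1.9, -0.0, 0.0, 0.124],
[1.0, 26.3, 40.9, 1.9, -0.0, 0.0, 0.124],
[1.0, 31.2, 37.4, 1.9, -0.0, 0.0, 0.124],
[1.0, 35.6, 33.2, 1.9, -0.0, 0.0, 0.124],
[1.0, 39.4, 28.5, 2.0, -0.0, 0.0, 0.124],
[1.0, 42.6, 23.4, 2.0, -0.0, 0.0, 0.124],
[1.0, 45.2, 18.0, 2.0, -0.0, 0.0, 0.124],
```

Request:
play_rows(
  increments=[
    [1,15,46,2,0,0,0.124],
    [1,21,44,2,0,0,0.124],
    [1,26,41,2,0,0,0.124],
    [1,31,37,2,0,0,0.124],
    [1,36,33,2,0,0,0.124],
    [1,39,28,2,0,0,0.124],
    [1,42,23,2,0,0,0.124],
    [1,45,18,2,0,0,0.124],
  ],
)

```text
clock: 2.15
tool_pos: [0.5752, -0.0711, 0.2181]
eef_rot: [0.929, -0.371, -0.002, -0.001]
contact_force: [0.4, -0.1, 0.2]
opening: 1.0
```

Run:
```python
from h import *
from plant import r
import pickle
s=r.get_state();c=r.get_calibration("wrist")
im=r.snapshot("wrist")[:,:,::-1];cv2.imwrite("pics/w1.png",im);pickle.dump((s,c),open("w1.pkl","wb"))
print(s["tool_pos"],s["eef_rot"],s["q"])
cv2.imwrite("pics/w1b.png",cv2.resize(im,(800,600),interpolation=cv2.INTER_CUBIC))
```

```text
[ 0.5751637  -0.07108103  0.21813232] [ 0.92882475 -0.3705127  -0.00180803 -0.00128833] [-0.12833758  0.67301185  0.30061804  1.74201656 -0.27325187  0.77053585
 -0.45065245]
```

View pics/w1b.png

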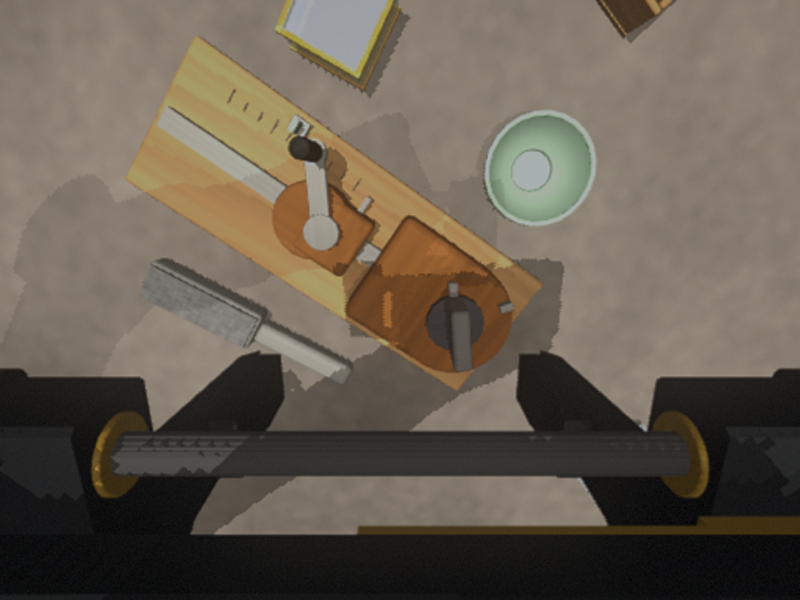

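Run:
```python
import cv2
im=cv2.imread("pics/w1.png")
a=im[170:250,240:345];cv2.imwrite("pics/w1k.png",cv2.resize(a,None,fx=7,fy=7,interpolation=cv2.INTER_CUBIC))
a=im[65:170,165:265];cv2.imwrite("pics/w1l.png",cv2.resize(a,None,fx=5.5,fy=5.5,interpolation=cv2.INTER_CUBIC))
```

```text
(no output)
```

View pics/w1k.png

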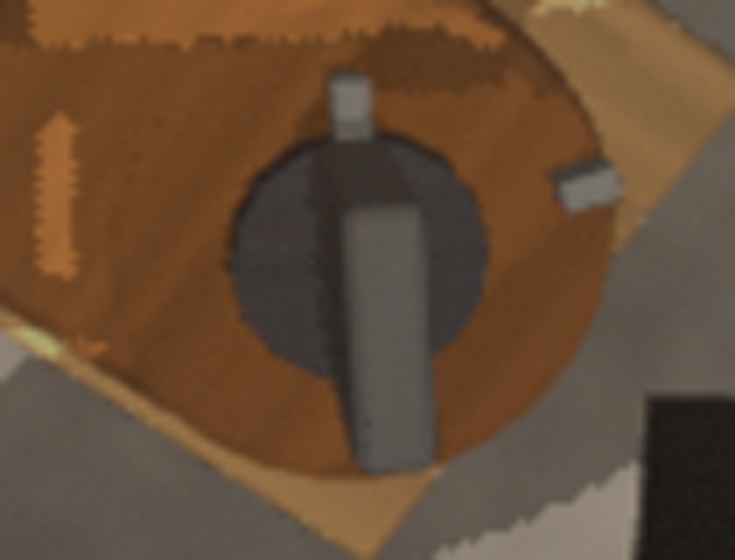

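View pics/w1l.png

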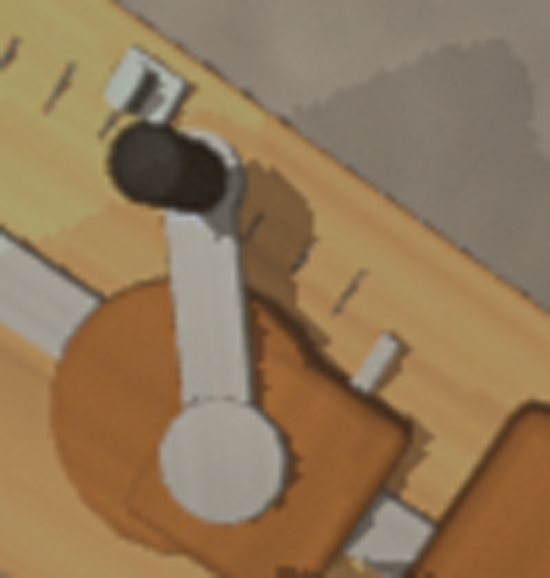

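```bash
cat > m.py <<'E'
from h import *
import pickle
np.set_printoptions(precision=4,suppress=True)
s,c=pickle.load(open("w1.pkl","rb"))
b=lambda u,v,z:ray(c,((u+.5)*.64-.5,(v+.5)*.64-.5),z)
C=np.array([b(*p,.014) for p in[(197,38),(541,287),(462,390),(126,180)]])
print(C,np.linalg.norm(np.diff(C[[0,1,2,3,0]],axis=0),axis=1))
o=C.mean(0);y=(C[0]+C[3]-C[1]-C[2])[:2];y/=np.linalg.norm(y);x=np.array([y[1],-y[0]])
print("o",o,"y",y,"yaw",np.arctan2(-y[0],y[1]))
L=lambda P:np.array([(P[:2]-o[:2])@x,(P[:2]-o[:2])@y,P[2]])
k=lambda u,v,z:ray(c,(240+(u+.5)/7-.5,170+(v+.5)/7-.5),z)
l=lambda u,v,z:ray(c,(165+(u+.5)/5.5-.5,65+(v+.5)/5.5-.5),z)
for n,g,u,v,z in[("b1",k,345,207,.098),("b2",k,425,207,.098),("b3",k,435,470,.098),("b4",k,360,472,.098),("disc",k,360,255,.058),("tip",k,350,75,.060),("nub",k,588,188,.060),("nubin",k,562,198,.060),
 ("pivot",l,223,460,.05),("posttop",l,147,163,.097),("tab",l,150,90,.036),("legp",l,395,337,.031)]:
    P=g(u,v,z);print(n,P,L(P))
E
python3 m.py
```

```text
[[ 0.5853  0.1526  0.014 ]
 [ 0.6499 -0.1645  0.014 ]
 [ 0.5383 -0.1911  0.014 ]
 [ 0.4672  0.1286  0.014 ]] [0.3236 0.1147 0.3275 0.1205]
o [ 0.5602 -0.0186  0.014 ] y [-0.2084  0.978 ] yaw 0.20992711081560564
b1 [ 0.5917 -0.1025  0.098 ] [ 0.0134 -0.0887  0.098 ]
b2 [ 0.6001 -0.1105  0.098 ] [ 0.0199 -0.0982  0.098 ]
b3 [ 0.5739 -0.143   0.098 ] [-0.0125 -0.1246  0.098 ]
b4 [ 0.5655 -0.1355  0.098 ] [-0.0192 -0.1154  0.098 ]
disc [ 0.5828 -0.1232  0.058 ] [ 0.0004 -0.107   0.058 ]
tip [ 0.6024 -0.0982  0.06  ] [ 0.0247 -0.0867  0.06  ]
nub [ 0.6182 -0.1396  0.06  ] [ 0.0315 -0.1305  0.06  ]
nubin [ 0.614 -0.138  0.06 ] [ 0.0277 -0.128   0.06  ]
pivot [ 0.5569 -0.0066  0.05  ] [-0.0007  0.0125  0.05  ]
posttop [0.5938 0.0342 0.097 ] [0.0439 0.0446 0.097 ]
tab [0.5972 0.0556 0.036 ] [0.0517 0.0648 0.036 ]
legp [ 0.5986 -0.0131  0.031 ] [ 0.0387 -0.0027  0.031 ]
```

Run:
```python
from h import *
from plant import r
s=r.get_state()
plan(s["tool_pos"],s["eef_rot"],[.5828,-.123,.12],-.671,6)
```

```text
[1.0, 5.5, 4.7, 16.4, 0.0, -0.001, -0.017],
[1.0, 5.5, 4.8, 16.4, 0.0, -0.001, -0.017],
[1.0, 5.4, 4.9, 16.4, 0.0, -0.001, -0.017],
[1.0, 5.3, 5.0, 16.4, 0.0, -0.001, -0.017],
[1.0, 5.2, 5.0, 16.4, 0.0, -0.001, -0.017],
[1.0, 5.2, 5.1, 16.4, 0.0, -0.001, -0.017],
```

Request:
play_rows(
  increments=[
    [1,5.5,4.7,16.4,0,-0.001,-0.017],
    [1,5.5,4.8,16.4,0,-0.001,-0.017],
    [1,5.4,4.9,16.4,0,-0.001,-0.017],
    [1,5.3,5,16.4,0,-0.001,-0.017],
    [1,5.2,5,16.4,0,-0.001,-0.017],
    [1,5.2,5,16.4,0,-0.001,-0.017],
    [1,0,0,0,0,0,0],
    [1,0,0,0,0,0,0],
  ],
)

```text
clock: 3.2
tool_pos: [0.5807, -0.1224, 0.1111]
eef_rot: [0.946, -0.323, -0.004, -0.001]
contact_force: [0.2, 0.2, -0.5]
opening: 0.997
```

Run:
```python
from h import *
from plant import r
s=r.get_state();c=r.get_calibration("wrist");print(s["tool_pos"],s["eef_rot"])
cv2.imwrite("pics/w2.png",r.snapshot("wrist")[:,:,::-1])
print(proj(c,[.5828,-.123,.098]),proj(c,[.5828,-.123,.058]))
plan(s["tool_pos"],s["eef_rot"],[.5828,-.123,.065],-.671,4)
```

```text
[ 0.58066571 -0.1223784   0.11111924] [ 9.46487550e-01 -3.22712195e-01 -4.20805756e-03 -6.70548228e-04]
[258.4577312  231.89422082] [258.33606253 210.06426066]
[1.0, 0.6, -0.2, 11.5, 0.0, 0.002, 0.003],
[1.0, 0.6, -0.2, 11.5, 0.0, 0.002, 0.003],
[1.0, 0.6, -0.2, 11.5, 0.0, 0.002, 0.003],
[1.0, 0.5, -0.2, 11.5, 0.0, 0.002, 0.003],
```

View pics/w2.png

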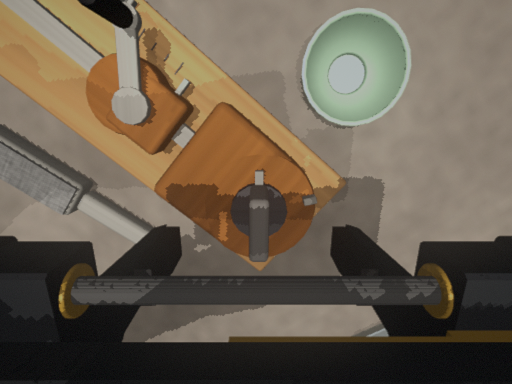

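Request:
play_rows(
  increments=[
    [1,0.6,-0.2,11,0,0.002,0.003],
    [1,0.6,-0.2,11,0,0.002,0.003],
    [1,0.6,-0.2,11,0,0.002,0.003],
    [1,0.5,-0.2,10,0,0.002,0],
    [1,0,0,0,0,0,0],
    [0.3,0,0,0,0,0,0],
    [0,0,0,0,0,0,0],
    [0,0,0,0,0,0,0],
  ],
  grip_force=15,
)

```text
clock: 4.25
tool_pos: [0.5838, -0.1224, 0.0662]
eef_rot: [0.945, -0.327, 0.001, 0.0]
contact_force: [0.3, -1.0, 0.2]
opening: 0.683
```

Run:
```python
from h import *
from plant import r
s=r.get_state();print(s)
cv2.imwrite("pics/w3.png",r.snapshot("wrist")[:,:,::-1])
```

```text
{'clock': 4.25, 'q': array([ 0.03139753,  0.90448163,  0.17280748,  1.78669043, -0.29756612,
        0.47411669, -0.26052679]), 'qd': array([-0.00077764, -0.00155505,  0.00092817, -0.00286834,  0.00056947,
        0.00153302,  0.00028149]), 'joint_torque': array([-1.63571083e-03, -5.43679154e+01,  4.07377660e+00, -8.68815154e+00,
       -2.88058753e-02, -9.38554178e-03, -4.57277190e-05]), 'tool_pos': array([ 0.58383662, -0.12241017,  0.06624417]), 'eef_rot': array([ 9.45140802e-01, -3.26661571e-01,  9.16063485e-04,  4.94221978e-04]), 'contact_force': array([ 0.28401864, -0.96273387,  0.24047451]), 'moment': array([-0.06894494,  0.12145525,  0.01777357]), 'opening': 0.6831834074374863}
```

View pics/w3.png

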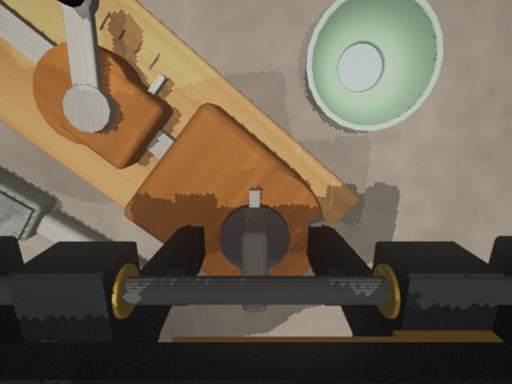

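Request:
play_rows(
  increments=[
    [0,0,0,1,0,0,0],
    [0,0,0,0,0,0,0],
    [0,0,0,0,0,0,0],
    [0,0,0,0,0,0,0],
    [0,0,0,0,0,0,0],
    [0,0,0,0,0,0,0],
    [0,0,0,0,0,0,0],
    [0,0,0,0,0,0,0],
  ],
)

```text
clock: 5.3
tool_pos: [0.5833, -0.1219, 0.0655]
eef_rot: [0.945, -0.326, 0.0, 0.0]
contact_force: [-0.5, 0.0, 0.8]
opening: 0.148
```

Run:
```python
from h import *
from plant import r
import pickle
s=r.get_state();c=r.get_calibration("wrist");print({k:s[k] for k in("tool_pos","eef_rot","contact_force","moment","opening")})
im=r.snapshot("wrist")[:,:,::-1];pickle.dump((s,c),open("w4.pkl","wb"))
cv2.imwrite("pics/w4.png",im);cv2.imwrite("pics/w4c.png",cv2.resize(im[160:320,180:380],None,fx=3.7,fy=3.7,interpolation=cv2.INTER_CUBIC))
```

```text
{'tool_pos': array([ 0.58331202, -0.12187248,  0.06545073]), 'eef_rot': array([ 9.45197607e-01, -3.26498517e-01,  3.58262944e-04,  2.72888780e-04]), 'contact_force': array([-0.51172994,  0.02243464,  0.75205806]), 'moment': array([0.04057599, 0.23621915, 0.02092604]), 'opening': 0.1481649311882248}
```

View pics/w4c.png

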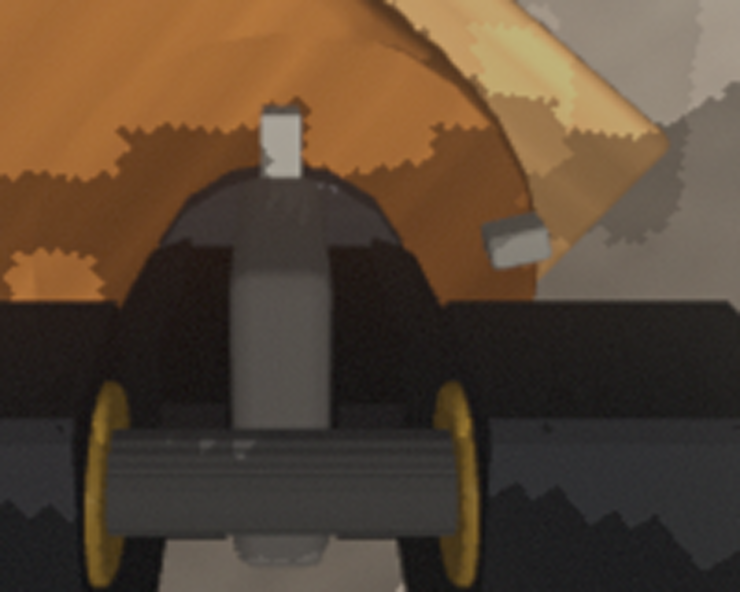

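Run:
```python
from h import *
import pickle
s,c=pickle.load(open("w4.pkl","rb"))
k=lambda u,v,z:ray(c,(180+(u+.5)/3.7-.5,160+(v+.5)/3.7-.5),z)[:2]
for zt in(.058,.060):
    t=k(281,110,zt);th=.9055;ax=t-.032*np.array([np.cos(th),np.sin(th)])
    for n in[(517,250),(519,232)]:
        q=k(*n,.060)
        for a in (ax,np.array([.5828,-.123]),np.array([.5833,-.1225])):
            d=q-a;print(zt,t,a,q,np.linalg.norm(d),np.arctan2(d[1],d[0]))
```

```text
0.058 [ 0.60217649 -0.09849351] [ 0.58242314 -0.123669  ] [ 0.61785791 -0.13978652] 0.038928106666998856 -0.42688024236345706
0.058 [ 0.60217649 -0.09849351] [ 0.5828 -0.123 ] [ 0.61785791 -0.13978652] 0.038869582508149786 -0.4465626281260852
0.058 [ 0.60217649 -0.09849351] [ 0.5833 -0.1225] [ 0.61785791 -0.13978652] 0.038640303491936846 -0.46382272735779145
0.058 [ 0.60217649 -0.09849351] [ 0.58242314 -0.123669  ] [ 0.61986896 -0.13741752] 0.03988998760835009 -0.3518776041131881
0.058 [ 0.60217649 -0.09849351] [ 0.5828 -0.123 ] [ 0.61986896 -0.13741752] 0.03977401897234849 -0.370933822748611
0.058 [ 0.60217649 -0.09849351] [ 0.5833 -0.1225] [ 0.61986896 -0.13741752] 0.0394945711217921 -0.3873225702338769
0.06 [ 0.60251812 -0.09805413] [ 0.58276477 -0.12322961] [ 0.61785791 -0.13978652] 0.0388028326658842 -0.44083340597148485
0.06 [ 0.60251812 -0.09805413] [ 0.5828 -0.123 ] [ 0.61785791 -0.13978652] 0.038869582508149786 -0.4465626281260852
0.06 [ 0.60251812 -0.09805413] [ 0.5833 -0.1225] [ 0.61785791 -0.13978652] 0.038640303491936846 -0.46382272735779145
0.06 [ 0.60251812 -0.09805413] [ 0.58276477 -0.12322961] [ 0.61986896 -0.13741752] 0.03972426909869286 -0.36522531968447036
0.06 [ 0.60251812 -0.09805413] [ 0.5828 -0.123 ] [ 0.61986896 -0.13741752] 0.03977401897234849 -0.370933822748611
0.06 [ 0.60251812 -0.09805413] [ 0.5833 -0.1225] [ 0.61986896 -0.13741752] 0.0394945711217921 -0.3873225702338769
```

Request:
play_rows(
  increments=[
    [0,0,1,0,0,0,0.12],
    [0,0,0,0,0,0,0.12],
    [0,0,0,0,0,0,0.12],
    [0,0,0,0,0,0,0.12],
    [0,0,0,0,0,0,0.12],
    [0,0,0,0,0,0,0.12],
    [0,0,0,0,0,0,0.12],
    [0,0,0,0,0,0,0.12],
  ],
)

```text
clock: 6.35
tool_pos: [0.5844, -0.1244, 0.0655]
eef_rot: [-0.677, 0.736, -0.003, 0.0]
contact_force: [-0.1, -0.3, 0.4]
opening: 0.149
```

```bash
cat > st.py <<'E'
from h import *
from plant import r
np.set_printoptions(precision=4,suppress=True)
s=r.get_state();q=s["eef_rot"];X=Ro.from_quat(q).as_matrix()[:,0]
print(s["clock"],s["tool_pos"],"yaw",np.arctan2(X[1],X[0]),"F",s["contact_force"],"M",s["moment"],s["opening"],s["q"])
E
python3 st.py
```

```text
6.35 [ 0.5844 -0.1244  0.0655] yaw -1.6552440146739413 F [-0.1283 -0.2617  0.3631] M [-0.0407  0.4828  0.0281] 0.14864800626416194 [-0.0956  0.9445  0.4123  1.794  -0.6739  0.5426 -0.9016]
```

Request:
play_rows(
  increments=[
    [0,-0.6,0.8,0,0,0,0.12],
    [0,-0.6,0.8,0,0,0,0.12],
    [0,0,0,0,0,0,0.07],
    [0,0,0,0,0,0,0],
    [0,0,0,0,0,0,0],
    [0,0,0,0,0,0,0],
    [0,0,0,0,0,0,0],
    [0,0,0,0,0,0,0],
  ],
)

```text
clock: 7.35
tool_pos: [0.5842, -0.1253, 0.0655]
eef_rot: [-0.551, 0.834, -0.005, 0.001]
contact_force: [-1.1, 0.4, -0.1]
opening: 0.149
```

```bash
python3 st.py
python3 - <<'E'
from h import *
from plant import r
import pickle
s=r.get_state();c=r.get_calibration("wrist")
im=r.snapshot("wrist")[:,:,::-1];pickle.dump((s,c),open("w5.pkl","wb"))
cv2.imwrite("pics/w5.png",im);cv2.imwrite("pics/w5c.png",cv2.resize(im[120:280,150:350],None,fx=3.7,fy=3.7,interpolation=cv2.INTER_CUBIC))
E
```

```text
7.35 [ 0.5842 -0.1253  0.0655] yaw -1.9733122982893665 F [-1.0657  0.4073 -0.0592] M [ 0.1356  0.4051 -0.0204] 0.14935320955335618 [-0.1378  0.9632  0.4933  1.7997 -0.7818  0.5748 -1.1218]
```

View pics/w5c.png

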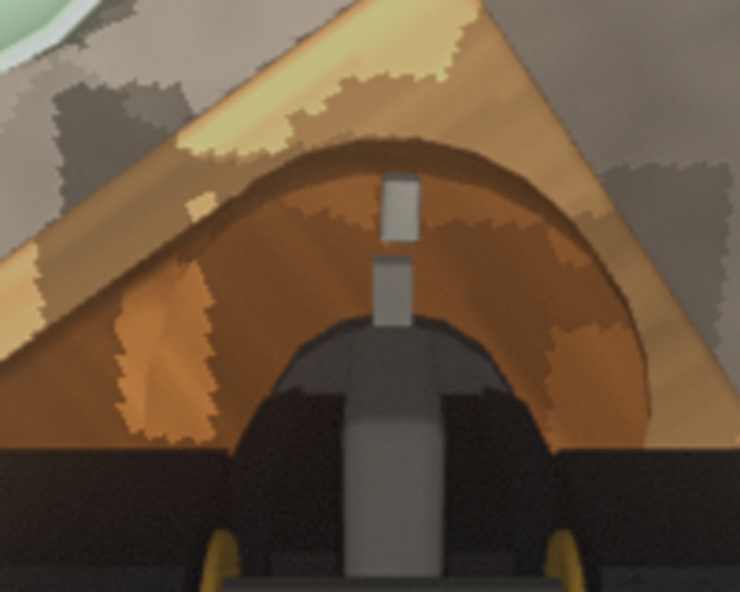

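Request:
play_rows(
  increments=[
    [0,0,0,0,0,0,0.025],
    [0,0,0,0,0,0,0.015],
    [0,0,0,0,0,0,0],
    [0,0,0,0,0,0,0],
    [0,0,0,0,0,0,0],
    [0,0,0,0,0,0,0],
    [0,0,0,0,0,0,0],
    [0,0,0,0,0,0,0],
  ],
)

```text
clock: 8.4
tool_pos: [0.5841, -0.1255, 0.0655]
eef_rot: [-0.534, 0.846, -0.005, 0.001]
contact_force: [-1.1, 0.3, 1.0]
opening: 0.146
```

```bash
python3 st.py
python3 - <<'E'
from h import *
from plant import r
import pickle
s=r.get_state();c=r.get_calibration("wrist")
im=r.snapshot("wrist")[:,:,::-1];pickle.dump((s,c),open("w6.pkl","wb"))
cv2.imwrite("pics/w6.png",im);cv2.imwrite("pics/w6c.png",cv2.resize(im[150:250,190:320],None,fx=6,fy=6,interpolation=cv2.INTER_CUBIC))
E
```

```text
8.4 [ 0.5841 -0.1255  0.0655] yaw -2.015624138046703 F [-1.1107  0.2955  0.9772] M [0.1164 0.3848 0.04  ] 0.14610012818396123 [-0.1432  0.966   0.5043  1.8001 -0.7951  0.5805 -1.1521]
```

View pics/w6c.png

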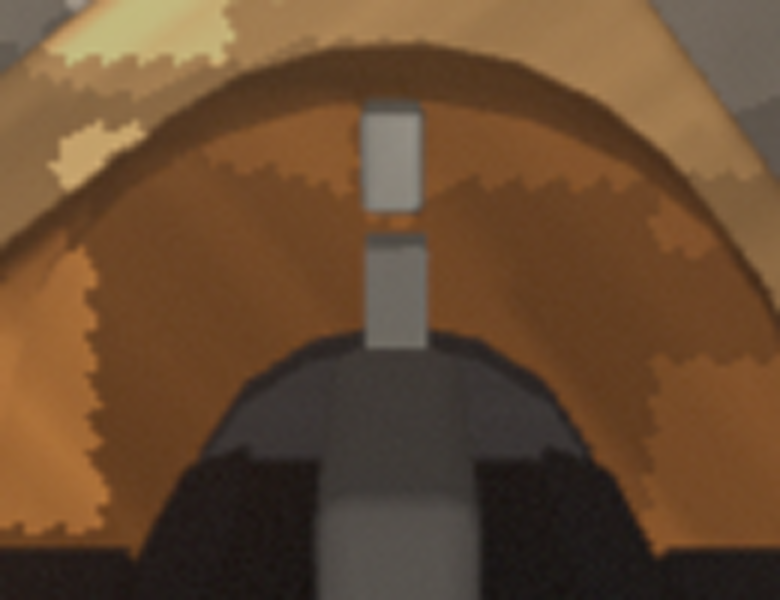

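Request:
play_rows(
  increments=[
    [0.2,0,0,0,0,0,0],
    [0.5,0,0,0,0,0,0],
    [0.8,0,0,0,0,0,0],
    [1,0,0,-10,0,0,0],
    [1,0,0,-20,0,0,0],
    [1,0,0,-20,0,0,0],
    [1,0,0,-20,0,0,0],
    [1,0,0,-20,0,0,0],
  ],
)

```text
clock: 9.45
tool_pos: [0.5837, -0.1248, 0.1594]
eef_rot: [-0.533, 0.846, -0.005, 0.001]
contact_force: [0.2, -0.6, 0.5]
opening: 0.97
```

```bash
python3 st.py
python3 - <<'E'
from h import *
from plant import r
s=r.get_state()
plan(s["tool_pos"],s["eef_rot"],[.57,0.0,.18],-1.36,6)
E
```

```text
9.45 [ 0.5837 -0.1248  0.1594] yaw -2.0161332216684613 F [ 0.1954 -0.645   0.5175] M [ 0.072   0.2282 -0.024 ] 0.9696611729993051 [-0.2103  0.8447  0.6325  1.7607 -0.6863  0.7597 -1.2419]
[1.0, -17.8, 11.0, -3.6, -0.001, -0.001, -0.109],
[1.0, -18.9, 9.0, -3.6, -0.001, -0.001, -0.109],
[1.0, -19.7, 6.9, -3.5, -0.001, -0.001, -0.109],
[1.0, -20.4, 4.7, -3.5, -0.001, -0.001, -0.109],
[1.0, -20.8, 2.4, -3.5, -0.001, -0.001, -0.109],
[1.0, -20.9, 0.2, -3.5, -0.001, -0.001, -0.109],
```

Request:
play_rows(
  increments=[
    [1,-18,11,-3,-0.001,-0.001,-0.109],
    [1,-19,9,-3,-0.001,-0.001,-0.109],
    [1,-20,7,-3,-0.001,-0.001,-0.109],
    [1,-20,5,-3,-0.001,-0.001,-0.109],
    [1,-21,2,-3,-0.001,-0.001,-0.109],
    [1,-21,0,-2,-0.001,-0.001,-0.109],
    [1,0,0,0,0,0,0],
    [1,0,0,0,0,0,0],
  ],
)

```text
clock: 10.45
tool_pos: [0.5711, 0.0006, 0.1836]
eef_rot: [0.781, -0.624, 0.006, -0.001]
contact_force: [0.3, -0.2, -0.3]
opening: 0.998
```

```bash
python3 st.py
python3 - <<'E'
from h import *
from plant import r
import pickle
s=r.get_state();c=r.get_calibration("wrist")
im=r.snapshot("wrist")[:,:,::-1];pickle.dump((s,c),open("w7.pkl","wb"))
cv2.imwrite("pics/w7.png",im);cv2.imwrite("pics/w7c.png",cv2.resize(im[60:260,130:396],None,fx=3,fy=3,interpolation=cv2.INTER_CUBIC))
E
```

```text
10.45 [0.5711 0.0006 0.1836] yaw -1.3474812419122806 F [ 0.2754 -0.2218 -0.3081] M [-0.0163  0.1422 -0.0046] 0.9978739428782434 [-0.3658  0.741   0.492   1.82   -0.5105  0.6966 -0.935 ]
```

View pics/w7c.png

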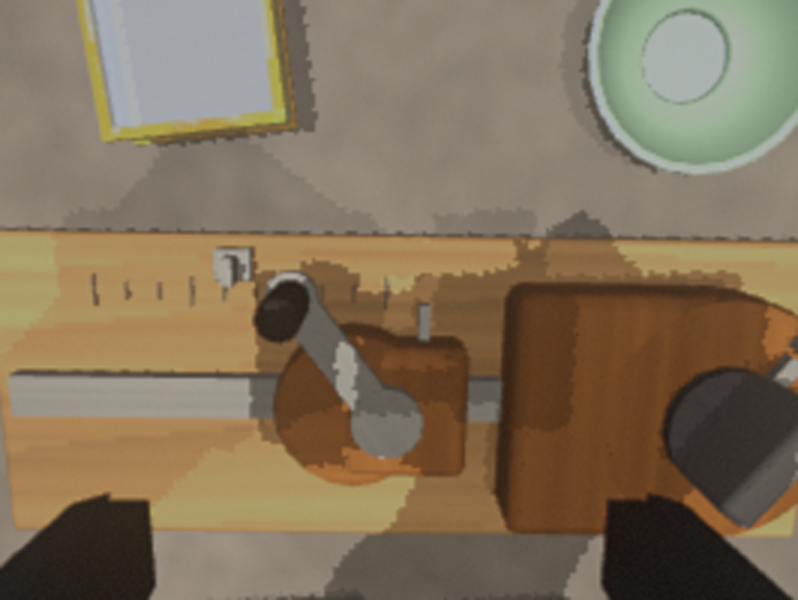

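Run:
```python
import cv2
im=cv2.imread("pics/w7.png")
cv2.imwrite("pics/w7t.png",cv2.resize(im[130:190,190:290],None,fx=8,fy=8,interpolation=cv2.INTER_CUBIC))
```

```text
(no output)
```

View pics/w7t.png

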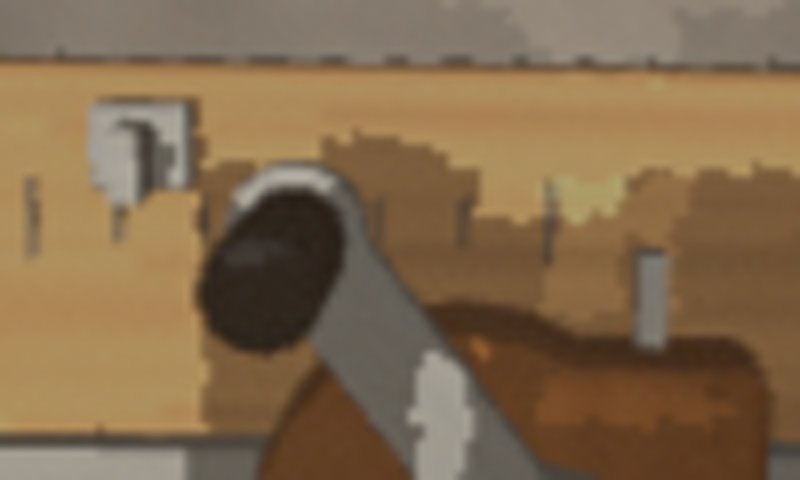

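Run:
```python
from h import *
import pickle
np.set_printoptions(precision=4,suppress=True)
s,c=pickle.load(open("w7.pkl","rb"))
t=lambda u,v,z:ray(c,(190+(u+.5)/8-.5,130+(v+.5)/8-.5),z)[:2]
w=lambda u,v,z:ray(c,(130+(u+.5)/3-.5,60+(v+.5)/3-.5),z)[:2]
for a,b in[((0,229),(796,241)),((18,527),(500,532))]:
    d=w(*a,.014)-w(*b,.014);print("yaw base edge",np.arctan2(-d[0],d[1]))
d=t(0,60,.014)-t(799,72,.014);print(np.arctan2(-d[0],d[1]))
yw=.2105;y=np.array([-np.sin(yw),np.cos(yw)]);x=np.array([y[1],-y[0]]);o=np.array([.5602,-.0186])
L=lambda P:np.array([(P-o)@x,(P-o)@y])
for n,g,u,v,z in[("fintop",t,122,125,.036),("fintop in",t,122,200,.036),("foot",t,142,144,.0155),("legtip",t,652,255,.030),("legtip z32",t,652,250,.032),("post",t,245,300,.097),("posttopc",t,262,290,.097),("pivot",w,387,424,.05),("post",w,281,315,.097)]:
    P=g(u,v,z);print(n,P,L(P))
```

```text
yaw base edge 0.20674529623700996
yaw base edge 0.2066403738782891
0.20679349623698293
fintop [0.6   0.061] [0.0555 0.0695]
fintop in [0.5902 0.0593] [0.0456 0.0699]
foot [0.5952 0.0608] [0.0508 0.0703]
legtip [ 0.5977 -0.0122] [ 0.038  -0.0016]
legtip z32 [ 0.5986 -0.0118] [ 0.039  -0.0014]
post [0.5929 0.0359] [0.0433 0.0465]
posttopc [0.5943 0.0343] [0.0444 0.0446]
pivot [ 0.5563 -0.0073] [-0.0015  0.0119]
post [0.5955 0.0337] [0.0454 0.0438]
```

Run:
```python
from h import *
from plant import r
s=r.get_state()
plan(s["tool_pos"],s["eef_rot"],[.594,.034,.12],-1.363,4)
```

```text
[1.0, -7.0, -7.3, 15.9, -0.003, -0.002, 0.004],
[1.0, -7.0, -7.3, 15.9, -0.003, -0.002, 0.004],
[1.0, -7.0, -7.3, 15.9, -0.003, -0.002, 0.004],
[1.0, -7.0, -7.3, 15.9, -0.003, -0.002, 0.004],
```

Request:
play_rows(
  increments=[
    [1,-7,-7.3,14,-0.003,-0.002,0.004],
    [1,-7,-7.3,14,-0.003,-0.002,0.004],
    [1,-7,-7.3,14,-0.003,-0.002,0.004],
    [1,-7,-7.3,14,-0.003,-0.002,0.004],
    [1,0,0,0,0,0,0],
    [1,0,0,0,0,0,0],
    [1,0,0,0,0,0,0],
    [1,0,0,0,0,0,0],
  ],
)

```text
clock: 11.5
tool_pos: [0.5955, 0.0342, 0.1224]
eef_rot: [0.775, -0.632, -0.001, 0.002]
contact_force: [0.4, 0.4, 0.2]
opening: 0.997
```

```bash
python3 st.py
python3 - <<'E'
from h import *
from plant import r
s=r.get_state();c=r.get_calibration("wrist")
cv2.imwrite("pics/w8.png",r.snapshot("wrist")[:,:,::-1])
print(proj(c,[.594,.034,.097]),proj(c,[.594,.034,.055]))
plan(s["tool_pos"],s["eef_rot"],[.594,.034,.060],-1.363,5)
E
```

```text
11.5 [0.5955 0.0342 0.1224] yaw -1.3688853843126307 F [0.4441 0.416  0.2424] M [-0.0371  0.1114 -0.0613] 0.996703338985007 [-0.3813  0.8598  0.4482  1.7675 -0.5701  0.6511 -0.9731]
[255.49681245 227.59787734] [255.42149628 206.8254246 ]
[1.0, -0.0, 0.2, 12.5, 0.001, -0.0, -0.001],
[1.0, -0.0, 0.3, 12.5, 0.001, -0.0, -0.001],
[1.0, -0.0, 0.3, 12.5, 0.001, -0.0, -0.001],
[1.0, -0.0, 0.3, 12.5, 0.001, -0.0, -0.001],
[1.0, -0.0, 0.3, 12.5, 0.001, -0.0, -0.001],
```

View pics/w8.png

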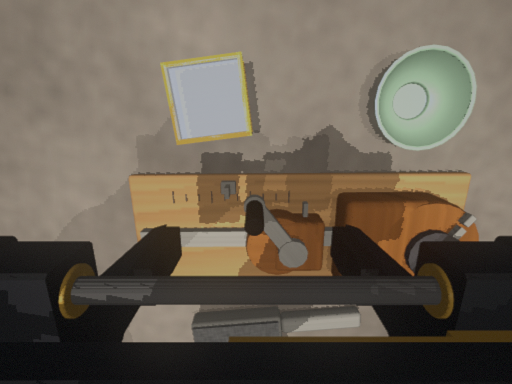

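Request:
play_rows(
  increments=[
    [1,0,0.3,12,0.001,0,0],
    [1,0,0.3,12,0.001,0,0],
    [1,0,0.3,12,0.001,0,0],
    [1,0,0.3,12,0.001,0,0],
    [1,0,0.3,12,0,0,0],
    [1,0,0,0,0,0,0],
    [0.5,0,0,0,0,0,0],
    [0.5,0,0,0,0,0,0],
  ],
  grip_force=25,
)

```text
clock: 12.55
tool_pos: [0.5935, 0.0335, 0.0578]
eef_rot: [0.775, -0.632, 0.0, 0.0]
contact_force: [-0.1, 1.1, -0.2]
opening: 0.797
```

```bash
python3 st.py
python3 - <<'E'
from h import *
from plant import r
cv2.imwrite("pics/w9.png",r.snapshot("wrist")[:,:,::-1])
E
```

```text
12.55 [0.5935 0.0335 0.0578] yaw -1.3694747899016808 F [-0.0848  1.1103 -0.1866] M [-0.0466  0.1399 -0.0458] 0.7968822266985257 [-0.3371  0.9468  0.3664  1.7986 -0.629   0.5156 -0.9215]
```

View pics/w9.png

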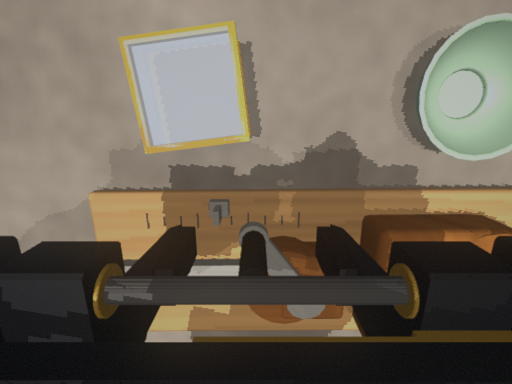

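Request:
play_rows(
  increments=[
    [0,0,0,-3,0,0,0],
    [0,0,0,0,0,0,0],
    [0,0,0,0,0,0,0],
    [0,0,0,0,0,0,0],
    [0,0,0,0,0,0,0],
    [0,0,0,0,0,0,0],
    [0,0,0,0,0,0,0],
    [0,0,0,0,0,0,0],
  ],
)

```text
clock: 13.6
tool_pos: [0.5944, 0.0341, 0.062]
eef_rot: [0.775, -0.632, 0.001, -0.001]
contact_force: [0.7, 0.1, 0.4]
opening: 0.148
```

```bash
python3 st.py
python3 - <<'E'
from h import *
from plant import r
cv2.imwrite("pics/w10.png",r.snapshot("wrist")[:,:,::-1])
E
```

```text
13.6 [0.5944 0.0341 0.062 ] yaw -1.3690402019152712 F [0.6879 0.08   0.354 ] M [0.0416 0.0758 0.0462] 0.14751192902569155 [-0.3397  0.9407  0.3704  1.7972 -0.6266  0.5216 -0.9238]
```

View pics/w10.png

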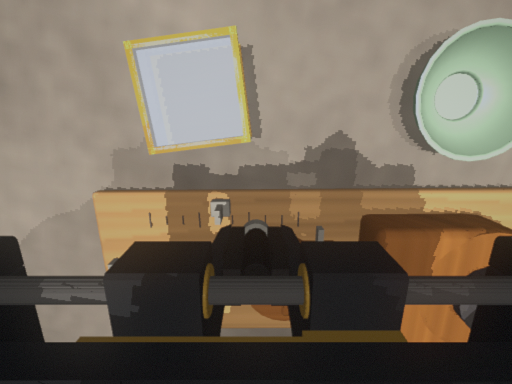

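Request:
play_rows(
  increments=[
    [0,-6,0,0,0,0,0],
    [0,-8,0,0,0,0,0],
    [0,-8,0,0,0,0,0],
    [0,-8,0,0,0,0,0],
    [0,-8,0,0,0,0,0],
    [0,-8,0,0,0,0,0],
    [0,-6,0,0,0,0,0],
    [0,-1,0,0,0,0,0],
  ],
)

```text
clock: 14.65
tool_pos: [0.5828, 0.0848, 0.062]
eef_rot: [0.774, -0.633, 0.003, 0.002]
contact_force: [0.1, -3.7, -0.0]
opening: 0.149
```

```bash
cat >> st.py <<'E'
d=s["tool_pos"][:2]-np.array([.5944,.0341]);yw=.2075;y=np.array([-np.sin(yw),np.cos(yw)]);x=np.array([y[1],-y[0]])
print("moved local x,y mm",d@x*1000,d@y*1000)
E
python3 st.py
```

```text
14.65 [0.5828 0.0848 0.062 ] yaw -1.3706616756531025 F [ 0.0911 -3.745  -0.0038] M [-0.7944  0.1706  0.11  ] 0.14869109528188446 [-0.4405  0.9389  0.3844  1.8172 -0.6476  0.5119 -0.9939]
moved local x,y mm -0.9409122411612689 52.01593126439371
```

Request:
play_rows(
  increments=[
    [0,-6,-0.5,0,0,0,0],
    [0,-6,-0.5,0,0,0,0],
    [0,-4,0,0,0,0,0],
    [0,-2,0,0,0,0,0],
    [0,0,0,0,0,0,0],
    [0,0,0,0,0,0,0],
    [0,0,0,0,0,0,0],
    [0,0,0,0,0,0,0],
  ],
)

```text
clock: 15.65
tool_pos: [0.5791, 0.1024, 0.0619]
eef_rot: [0.774, -0.634, 0.003, 0.003]
contact_force: [-1.0, -2.9, 1.5]
opening: 0.148
```

```bash
python3 st.py
cat > look.py <<'E'
import sys
from h import *
from plant import r
import pickle
n=sys.argv[1]
s=r.get_state();c=r.get_calibration("wrist")
im=r.snapshot("wrist")[:,:,::-1];pickle.dump((s,c),open(n+".pkl","wb"))
cv2.imwrite(f"pics/{n}.png",im)
P=proj(c,[.594,.06,.033]);u,v=[int(t) for t in P];u=min(max(u,50),460);v=max(v,40)
print(u-50,v-35);cv2.imwrite(f"pics/{n}t.png",cv2.resize(im[v-35:v+35,u-50:u+50],None,fx=8,fy=8,interpolation=cv2.INTER_CUBIC))
im=r.snapshot("top")[:,:,::-1];cv2.imwrite(f"pics/{n}top.png",im);cv2.imwrite(f"pics/{n}topc.png",cv2.resize(im[155:235,200:335],None,fx=5.8,fy=5.8,interpolation=cv2.INTER_CUBIC))
E
python3 look.py w11
```

```text
15.65 [0.5791 0.1024 0.0619] yaw -1.3722160382308153 F [-0.9504 -2.9265  1.4903] M [-0.727   0.3458  0.1534] 0.14788666053457578 [-0.4743  0.9402  0.3903  1.8177 -0.6539  0.5159 -1.0201]
moved local x,y mm -0.93569707494539 69.97005059296558
270 179
```

View pics/w11.png

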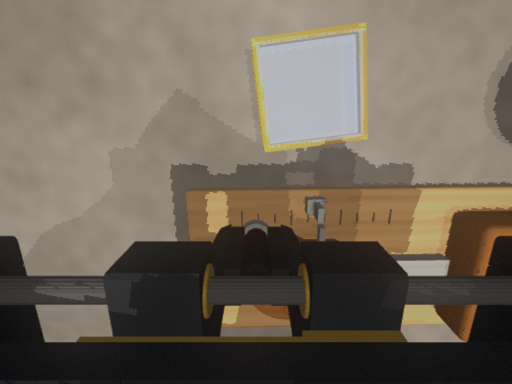

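View pics/w11t.png

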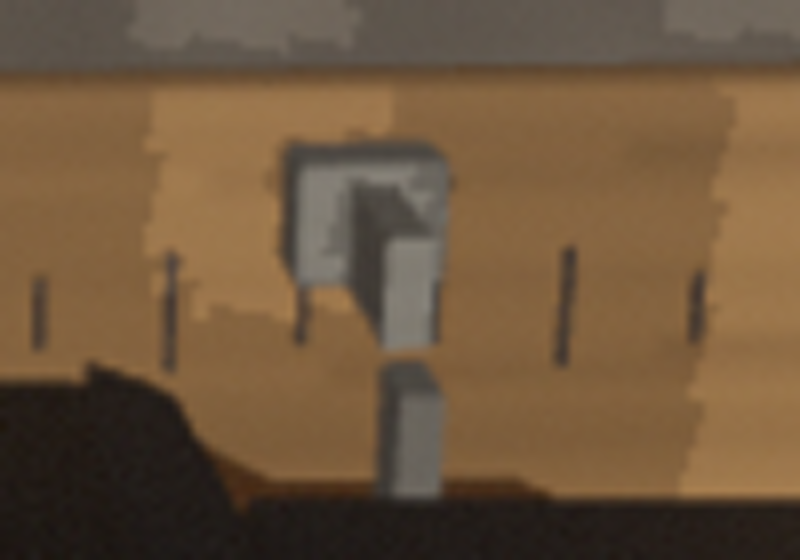

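View pics/w11topc.png

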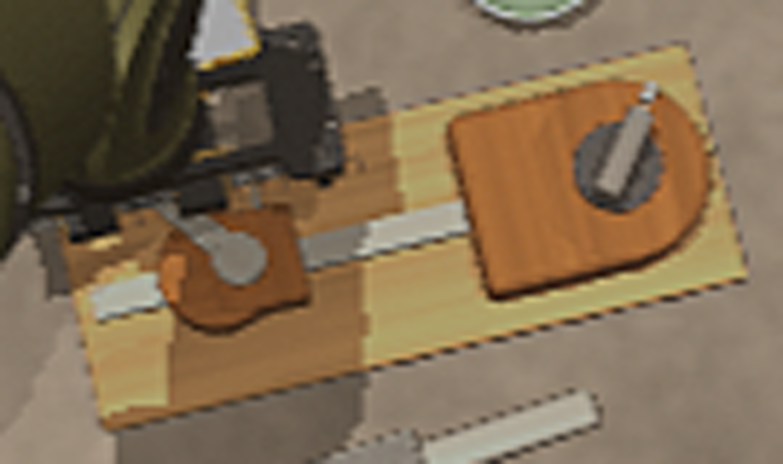

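```bash
cat > cmp.py <<'E'
import sys
from h import *
import pickle
np.set_printoptions(precision=4,suppress=True)
yw=.2075;y=np.array([-np.sin(yw),np.cos(yw)]);x=np.array([y[1],-y[0]]);o=np.array([.5602,-.0186])
def run(n,U0,V0,pts):
    s,c=pickle.load(open(n+".pkl","rb"))
    for nm,u,v,z in pts:
        P=ray(c,(U0+(u+.5)/8-.5,V0+(v+.5)/8-.5),z)[:2]-o;print(nm,z,P@x,P@y)
E
python3 - <<'E'
from cmp import *
run("w11",270,179,[("finL",387,345,.036),("finR",437,345,.036),("footL",290,285,.016),("footR",447,285,.016)]+[(n,u,395,z) for z in(.030,.032,.034) for n,u in(("ptrL",402),("ptrR",442))])
run("w7",190,130,[("ptrL",635,255,.032),("ptrR",668,255,.032)])
E
```

```text
finL 0.036 0.045480972472362116 0.07248954292800273
finR 0.036 0.0454234048098252 0.06828493049145679
footL 0.016 0.04332338607862293 0.07683906063302043
footR 0.016 0.04312722157303387 0.06221162672736686
ptrL 0.03 0.03827417647475229 0.06941906474143471
ptrR 0.03 0.038225329359105574 0.06591223486712519
ptrL 0.032 0.0391558758992384 0.06993771520774565
ptrR 0.032 0.03910758336738282 0.06647069998740067
ptrL 0.034 0.04003757532372451 0.0704563656740566
ptrR 0.034 0.03998983737566018 0.06702916510767615
ptrL 0.032 0.038273580681238505 0.0010045861673615422
ptrR 0.032 0.038333422366442174 -0.0035080830742778703
```

Request:
play_rows(
  increments=[
    [0,-1.2,-0.5,0,0,0,0],
    [0,-0.6,-0.3,0,0,0,0],
    [0,0,0,0,0,0,0],
    [0,0,0,0,0,0,0],
    [0,0,0,0,0,0,0],
    [0,0,0,0,0,0,0],
    [0,0,0,0,0,0,0],
    [0,0,0,0,0,0,0],
  ],
)

```text
clock: 16.75
tool_pos: [0.5788, 0.1036, 0.0618]
eef_rot: [0.773, -0.634, 0.002, 0.004]
contact_force: [-1.3, -5.0, 1.8]
opening: 0.148
```

```bash
python3 st.py; python3 look.py w12
```

```text
16.75 [0.5788 0.1036 0.0618] yaw -1.3729502676509902 F [-1.3212 -4.9567  1.8171] M [-0.8303  0.47    0.1053] 0.1478213852481045 [-0.4778  0.9411  0.3925  1.8163 -0.6536  0.5187 -1.0237]
moved local x,y mm -0.9033676697813878 71.2504309140478
272 179
```

View pics/w12t.png

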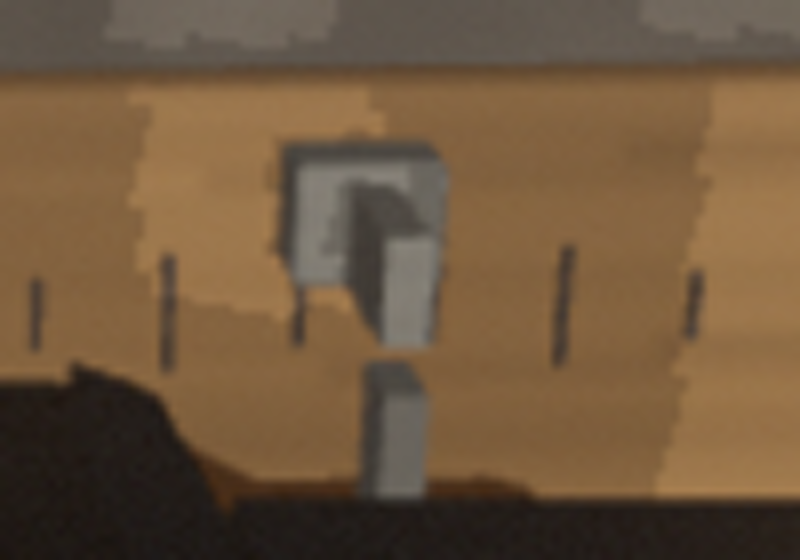

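Run:
```python
from cmp import *
run("w12",272,179,[("finL",386,345,.036),("finR",437,345,.036),("footL",286,285,.016),("footR",447,285,.016)]+[(n,u,395,z) for z in(.030,.032,.034) for n,u in(("ptrL",384),("ptrR",427))])
```

```text
finL 0.036 0.04544053132315912 0.07249480206452996
finR 0.036 0.04537786250627834 0.06820523441680013
footL 0.016 0.0432586336139206 0.07697845732904722
footR 0.016 0.04304391524553004 0.061975332421907246
ptrL 0.03 0.03823899086110777 0.07085979709960033
ptrR 0.03 0.0381829574405082 0.06708948295448601
ptrL 0.032 0.039124604298223044 0.07137728334658197
ptrR 0.032 0.03906920755131156 0.067649808988624
ptrL 0.034 0.040010217735338416 0.07189476959356356
ptrR 0.034 0.03995545766211502 0.06821013502276198
```

```bash
cat > arc.py <<'E'
import sys
from h import *
from plant import r
yw=.2075;y=np.array([-np.sin(yw),np.cos(yw)]);x=np.array([y[1],-y[0]]);o=np.array([.5602,-.0186])
px,py,aend,n=[float(v) for v in sys.argv[1:5]];n=int(n)
s=r.get_state();p=s["tool_pos"][:2]-o;l=np.array([p@x,p@y])*1000;rel=l-[px,py]
a0=np.arctan2(*rel);print("tcp local",l,"rel",rel,"rad",np.hypot(*rel),"a",a0)
R=Ro.from_quat(s["eef_rot"]).as_matrix()
cur=l
Rt=np.array([[np.cos(-1.3633),np.sin(-1.3633),0],[np.sin(-1.3633),-np.cos(-1.3633),0],[0,0,-1]])
print("rot err",np.round(Ro.from_matrix(R.T@Rt).as_rotvec(),4),"z",s["tool_pos"][2])
for k in range(1,n+1):
    a=a0+(aend-a0)*k/n
    t=np.array([px+55*np.sin(a),py+55*np.cos(a)]);d=t-cur;cur=t
    w=np.array([*(d[0]*x+d[1]*y),0]);print(np.round(R.T@w,1))
E
python3 arc.py -0.5 83.2 0.65 7
```

```text
tcp local [ 43.40426885 115.75611034] rel [43.90426885 32.55611034] rad 54.65789186633489 a 0.9327413576486137
rot err [ 0.0028 -0.0082 -0.0097] z 0.06184576597120354
[-2.   1.1 -0. ]
[-1.7  1.4 -0. ]
[-1.6  1.5 -0. ]
[-1.6  1.6 -0. ]
[-1.5  1.6 -0. ]
[-1.4  1.7 -0. ]
[-1.4  1.8 -0. ]
```

Request:
play_rows(
  increments=[
    [0,-0.7,0,0,0,0,0],
    [0,0,0,0,0,0,0],
    [0,0,0,0,0,0,0],
    [0,0,0,0,0,0,0],
    [0,0,0,0,0,0,0],
    [0,0,0,0,0,0,0],
    [0,0,0,0,0,0,0],
    [0,0,0,0,0,0,0],
  ],
)

```text
clock: 17.85
tool_pos: [0.5787, 0.1043, 0.0619]
eef_rot: [0.773, -0.634, 0.002, 0.004]
contact_force: [-1.3, -3.7, 1.1]
opening: 0.153
```

```bash
python3 st.py;python3 arc.py -0.5 83.2 0.70 8
```

```text
17.85 [0.5787 0.1043 0.0619] yaw -1.3730144869796543 F [-1.345  -3.6715  1.1102] M [-0.8447  0.5075  0.0949] 0.15281278119001887 [-0.4791  0.9411  0.3927  1.8164 -0.6538  0.5187 -1.0247]
moved local x,y mm -0.8967218501012036 71.90316550212584
tcp local [ 43.42660116 116.42701346] rel [43.92660116 33.22701346] rad 55.077951244134866 a 0.9231982844909429
rot err [ 0.0028 -0.0083 -0.0097] z 0.06185055273396725
[-1.2  1.  -0. ]
[-1.2  1.  -0. ]
[-1.1  1.  -0. ]
[-1.1  1.1 -0. ]
[-1.1  1.1 -0. ]
[-1.1  1.1 -0. ]
[-1.   1.1 -0. ]
[-1.   1.2 -0. ]
```

Request:
play_rows(
  increments=[
    [0,-1.2,1,0,0,0,0],
    [0,-1.2,1,0,0,0,0],
    [0,-1.1,1,0,0,0,0],
    [0,-1.1,1.1,0,0,0,0],
    [0,-1.1,1.1,0,0,0,0],
    [0,-1.1,1.1,0,0,0,0],
    [0,-1,1.1,0,0,0,0],
    [0,-1,1.2,0,0,0,0],
  ],
)

```text
clock: 18.85
tool_pos: [0.5755, 0.1134, 0.0621]
eef_rot: [0.774, -0.633, 0.008, -0.001]
contact_force: [4.3, -3.2, -3.7]
opening: 0.15
```

```bash
python3 st.py;python3 arc.py -0.5 83.2 0.45 8; python3 look.py w13
```

```text
18.85 [0.5755 0.1134 0.0621] yaw -1.3701791034076292 F [ 4.2787 -3.2089 -3.6842] M [-0.5499 -0.6605  0.2486] 0.15014923707083178 [-0.4942  0.9343  0.3838  1.8356 -0.6653  0.4889 -1.0264]
moved local x,y mm -2.187374421818816 81.45834471646563
tcp local [ 42.13594859 125.98219268] rel [42.63594859 42.78219268] rad 60.399835450100014 a 0.7836860687335939
rot err [-0.012  -0.011  -0.0068] z 0.062099986782596
[ 2.3  5.5 -0. ]
[-1.5  1.7 -0. ]
[-1.4  1.8 -0. ]
[-1.4  1.9 -0. ]
[-1.3  1.9 -0. ]
[-1.2  2.  -0. ]
[-1.1  2.  -0. ]
[-1.   2.1 -0. ]
287 178
```

View pics/w13t.png

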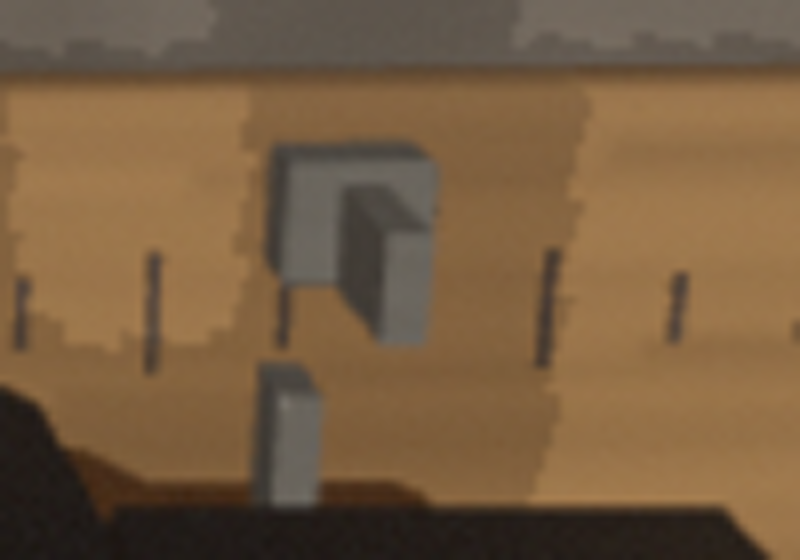

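Request:
play_rows(
  increments=[
    [0,3,0,0,-0.006,-0.005,0],
    [0,3,0,0,-0.006,-0.005,0],
    [0,2.5,0,0,0,0,0],
    [0,0,0,0,0,0,0],
    [0,0,0,0,0,0,0],
    [0,0,0,0,0,0,0],
    [0,0,0,0,0,0,0],
    [0,0,0,0,0,0,0],
  ],
)

```text
clock: 19.95
tool_pos: [0.5769, 0.1059, 0.0621]
eef_rot: [0.775, -0.632, -0.001, -0.0]
contact_force: [2.8, -3.1, -1.8]
opening: 0.152
```

```bash
python3 st.py;python3 arc.py -0.5 83.2 0.45 8; python3 look.py w14
```

```text
19.95 [0.5769 0.1059 0.0621] yaw -1.3692246034746127 F [ 2.7652 -3.0821 -1.7774] M [-0.6041 -0.306   0.1793] 0.15177454145586114 [-0.4711  0.9367  0.3803  1.8221 -0.6582  0.5134 -1.0147]
moved local x,y mm -2.2972035805148647 73.89949719943948
tcp local [ 42.02611943 118.42334516] rel [42.52611943 35.22334516] rad 55.21915318189941 a 0.8790504035220257
rot err [ 0.001   0.0015 -0.0059] z 0.0620737778865965
[-2.1  2.1  0. ]
[-2.1  2.1  0. ]
[-2.   2.2  0. ]
[-1.9  2.3  0. ]
[-1.7  2.4  0. ]
[-1.6  2.5  0. ]
[-1.5  2.6  0. ]
[-1.3  2.6  0. ]
277 178
```

View pics/w14t.png

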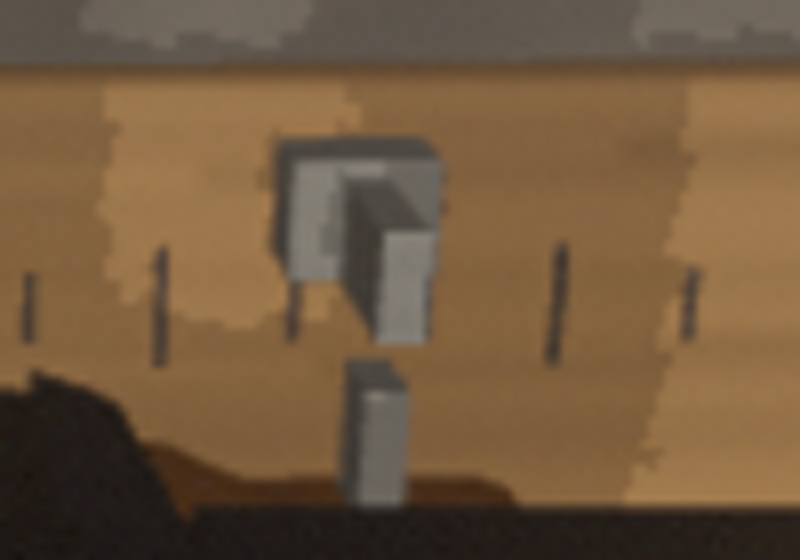

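View pics/w14.png

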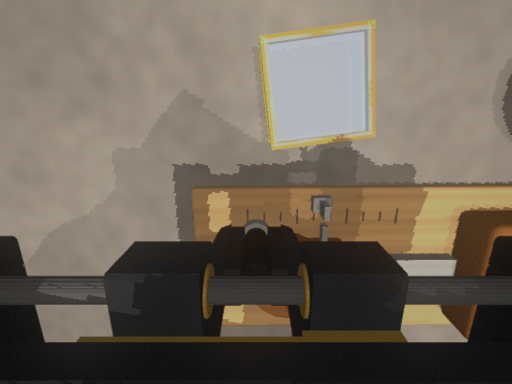

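View pics/w14topc.png

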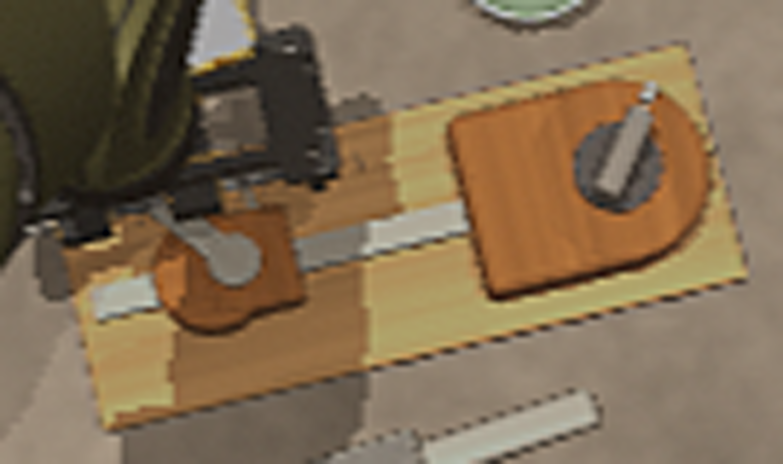

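Request:
play_rows(
  increments=[
    [0,1.2,0,0,0,0,0],
    [0,0.5,0,0,0,0,0],
    [0,0,0,0,0,0,0],
    [0,0,0,0,0,0,0],
    [0,0,0,0,0,0,0],
    [0,0,0,0,0,0,0],
    [0,0,0,0,0,0,0],
    [0,0,0,0,0,0,0],
  ],
  grip_force=12,
)

```text
clock: 21.05
tool_pos: [0.5754, 0.1041, 0.062]
eef_rot: [0.774, -0.633, -0.002, 0.001]
contact_force: [-0.1, -2.6, 1.2]
opening: 0.151
```

```bash
python3 st.py; python3 look.py w15
```

```text
21.05 [0.5754 0.1041 0.062 ] yaw -1.3700197583905407 F [-0.1133 -2.5681  1.2435] M [-0.5603  0.0868  0.0922] 0.15067629128059287 [-0.4677  0.9361  0.3797  1.8242 -0.6573  0.5154 -1.0127]
moved local x,y mm -4.185204423559368 72.44354804000288
275 175
```

View pics/w15t.png

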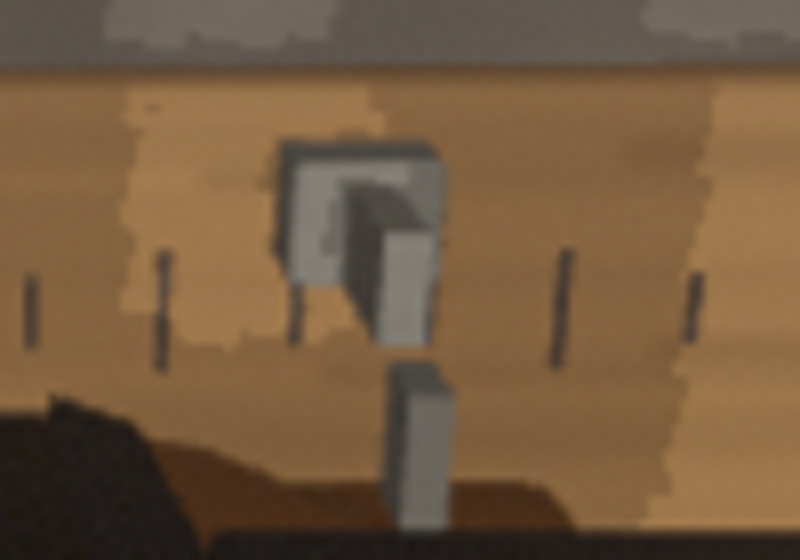

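Request:
play_rows(
  increments=[
    [0,0,-1.5,0,0,0,0],
    [0,0,-1.5,0,0,0,0],
    [0,0,-1.5,0,0,0,0],
    [0,0,-0.5,0,0,0,0],
    [0,0,0,0,0,0,0],
    [0,0,0,0,0,0,0],
    [0,0,0,0,0,0,0],
    [0,0,0,0,0,0,0],
  ],
  grip_force=12,
)

```text
clock: 22.15
tool_pos: [0.5762, 0.1035, 0.0619]
eef_rot: [0.774, -0.633, -0.005, 0.004]
contact_force: [-2.0, -2.9, 1.9]
opening: 0.15
```

```bash
python3 st.py; python3 look.py w16
```

```text
22.15 [0.5762 0.1035 0.0619] yaw -1.3721616534851615 F [-2.0287 -2.9028  1.9339] M [-0.737   0.4804 -0.0153] 0.14992795221877878 [-0.4688  0.9405  0.3869  1.8134 -0.6523  0.5329 -1.0192]
moved local x,y mm -3.4658446000264544 71.66058821458782
274 176
```

View pics/w16t.png

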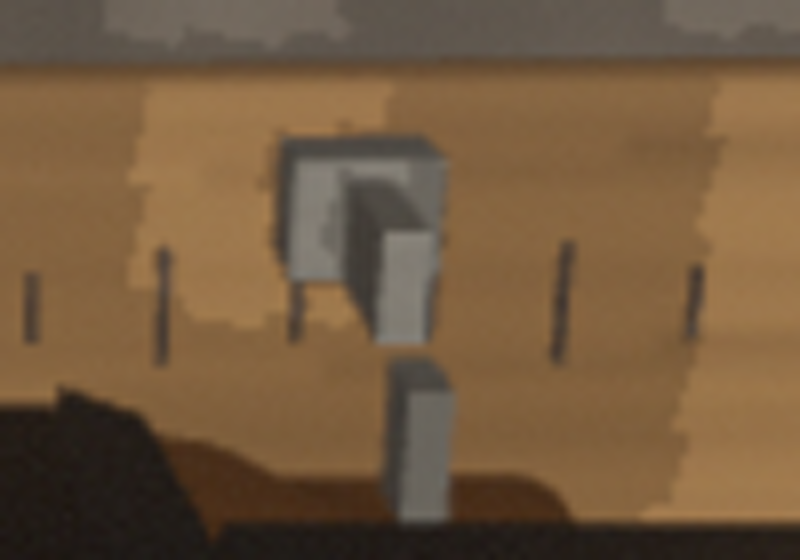

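Request:
play_rows(
  increments=[
    [0,0,-4,0,0.005,0,0],
    [0,0,-3,0,0.005,0,0],
    [0,0,-2,0,0,0,0],
    [0,0,0,0,0,0,0],
    [0,0,0,0,0,0,0],
    [0,0,0,0,0,0,0],
    [0,0,0,0,0,0,0],
    [0,0,0,0,0,0,0],
  ],
  grip_force=12,
)

```text
clock: 23.25
tool_pos: [0.5779, 0.1028, 0.0618]
eef_rot: [0.773, -0.635, -0.008, 0.005]
contact_force: [-2.4, -3.5, 4.1]
opening: 0.151
```

```bash
python3 st.py; python3 look.py w17
```

```text
23.25 [0.5779 0.1028 0.0618] yaw -1.3755521798709023 F [-2.4435 -3.5095  4.1308] M [-0.7243  0.639   0.0136] 0.15100971898486032 [-0.4672  0.9438  0.3907  1.8041 -0.65    0.545  -1.0235]
moved local x,y mm -1.9464365021204608 70.61213837134702
272 177
```

View pics/w17t.png

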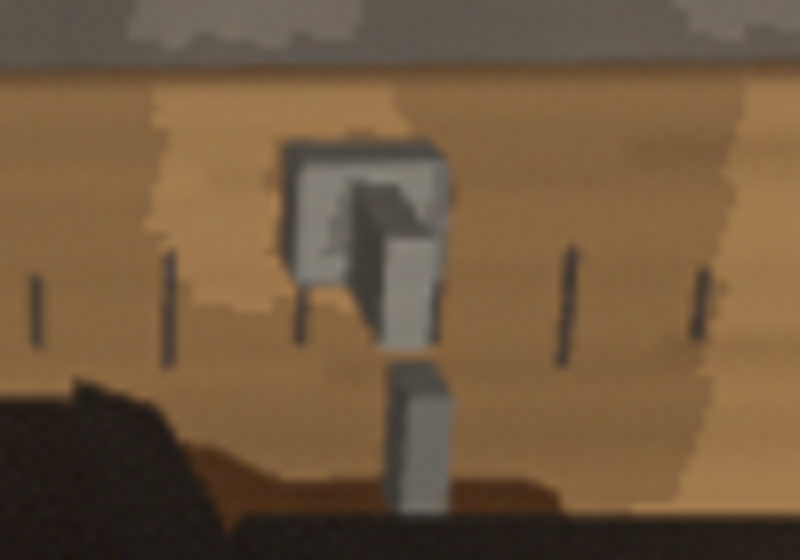

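View pics/w17topc.png

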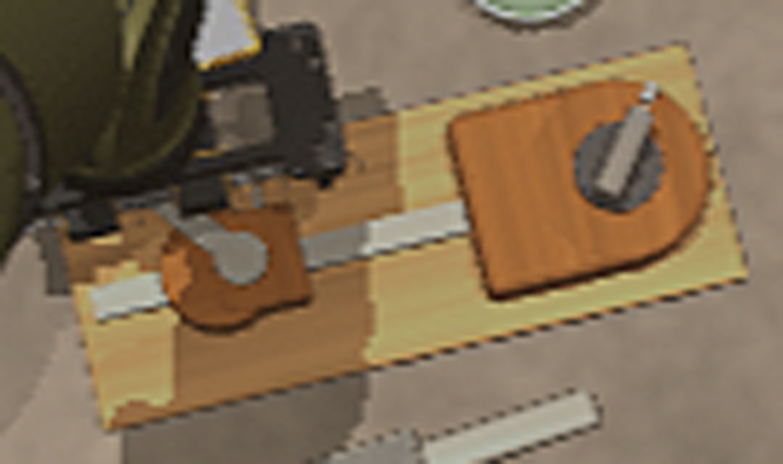

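```bash
python3 arc.py -0.5 83.2 0.45 1
```

```text
tcp local [ 42.33743979 115.12926333] rel [42.83743979 31.92926333] rad 53.42774658106308 a 0.9302722001050259
rot err [ 0.0176  0.0051 -0.0122] z 0.06180003281064562
[-17.4  19.1   0.4]
```

Request:
play_rows(
  increments=[
    [0,-1.0,-3,0,0.012,0.004,-0.01],
    [0,-0.7,-2,0,0.008,0,0],
    [0,-0.3,0,0,0,0,0],
    [0,0,0,0,0,0,0],
    [0,0,0,0,0,0,0],
    [0,0,0,0,0,0,0],
    [0,0,0,0,0,0,0],
    [0,0,0,0,0,0,0],
  ],
  grip_force=15,
)

```text
clock: 24.35
tool_pos: [0.5777, 0.1036, 0.0618]
eef_rot: [0.775, -0.632, -0.003, 0.002]
contact_force: [-2.4, -3.7, 4.4]
opening: 0.152
```

```bash
python3 st.py; python3 look.py w18;  python3 arc.py -0.5 83.2 0.70 8
```

```text
24.35 [0.5777 0.1036 0.0618] yaw -1.367527054339561 F [-2.4113 -3.656   4.3723] M [-0.7724  0.7233 -0.0149] 0.15185163328388684 [-0.4681  0.9394  0.3837  1.8158 -0.6533  0.5232 -1.0142]
moved local x,y mm -2.056975003723949 71.41703852809522
273 178
tcp local [ 42.24544358 115.92577172] rel [42.74544358 32.72577172] rad 53.834459982345386 a 0.9173878100725964
rot err [ 0.0065  0.0014 -0.0042] z 0.06178487076797183
[-1.9  0.   0. ]
[-1.1  1.   0. ]
[-1.1  1.   0. ]
[-1.1  1.   0. ]
[-1.1  1.1  0. ]
[-1.   1.1  0. ]
[-1.   1.1  0. ]
[-1.   1.1  0. ]
```

View pics/w18t.png

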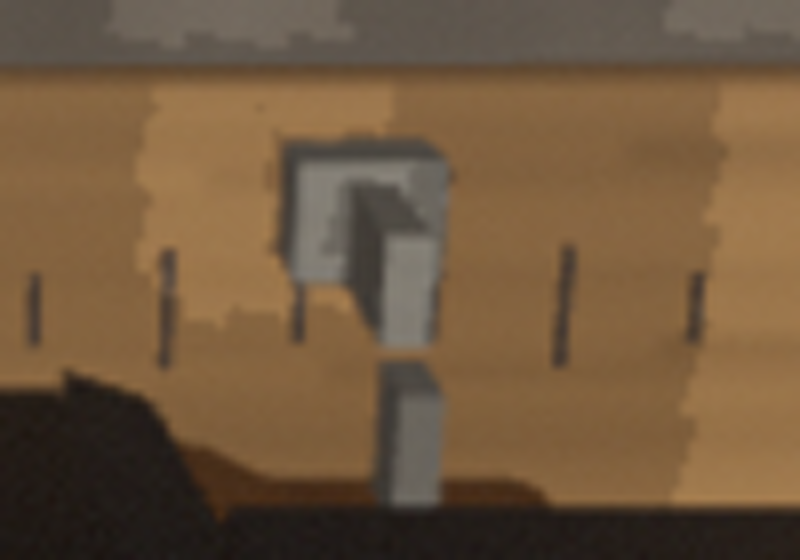

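Request:
play_rows(
  increments=[
    [0,-1.2,0,0,0.004,0,-0.004],
    [0,-0.6,0,0,0,0,0],
    [0,0,0,0,0,0,0],
    [0,0,0,0,0,0,0],
    [0,0,0,0,0,0,0],
    [0,0,0,0,0,0,0],
    [0,0,0,0,0,0,0],
    [0,0,0,0,0,0,0],
  ],
  grip_force=15,
)

```text
clock: 25.45
tool_pos: [0.5772, 0.1041, 0.0618]
eef_rot: [0.776, -0.63, -0.001, 0.001]
contact_force: [-2.5, -4.5, 4.2]
opening: 0.154
```

```bash
python3 st.py; python3 look.py w19;  python3 arc.py -0.5 83.2 0.70 8
```

```text
25.45 [0.5772 0.1041 0.0618] yaw -1.3636268155402695 F [-2.4664 -4.4993  4.2076] M [-0.7754  0.7567  0.0044] 0.15405652894111685 [-0.4691  0.9376  0.3809  1.8208 -0.6543  0.5146 -1.0106]
moved local x,y mm -2.4327796474219867 72.05892942041909
274 178
tcp local [ 41.8826129  116.59153489] rel [42.3826129  33.39153489] rad 53.95628303074352 a 0.9035022280511852
rot err [ 0.0027 -0.0002 -0.0004] z 0.06176434002360899
[-1.7  0.1 -0. ]
[-1.1  0.9  0. ]
[-1.   0.9  0. ]
[-1.  1.  0.]
[-1.  1.  0.]
[-1.  1.  0.]
[-0.9  1.   0. ]
[-0.9  1.1  0. ]
```

View pics/w19t.png

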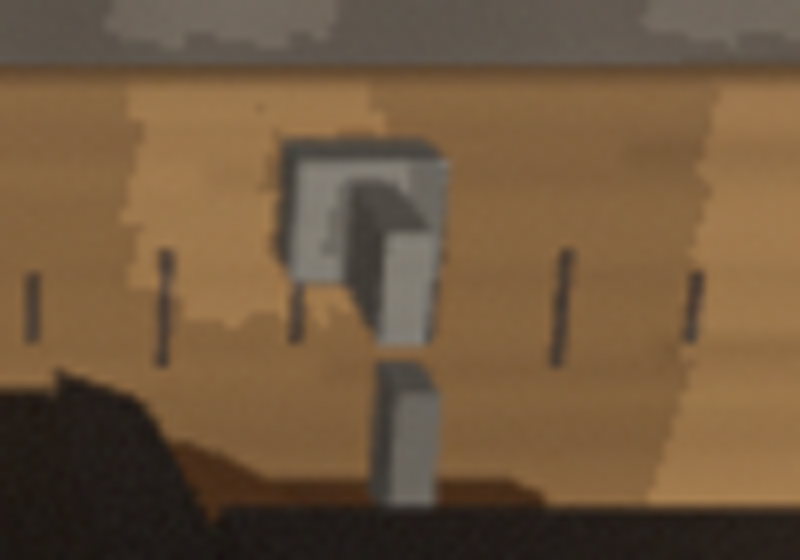

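View pics/w19topc.png

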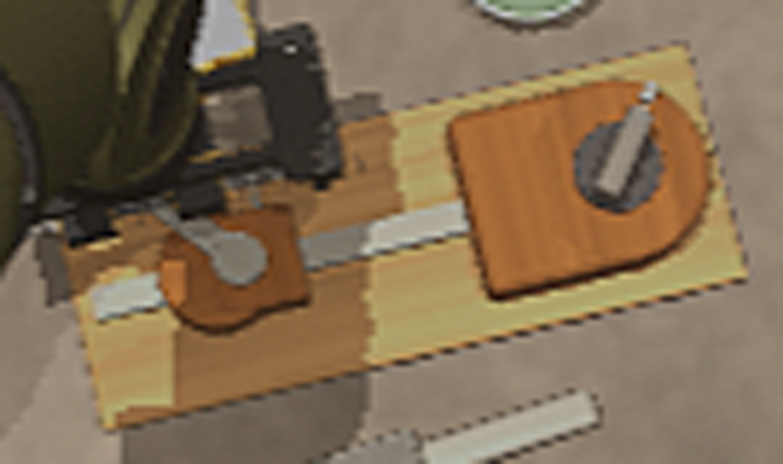

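Request:
play_rows(
  increments=[
    [0,-1.4,-0.5,0,0,0,0],
    [0,-0.5,0,0,0,0,0],
    [0,0,0,0,0,0,0],
    [0,0,0,0,0,0,0],
    [0,0,0,0,0,0,0],
    [0,0,0,0,0,0,0],
    [0,0,0,0,0,0,0],
    [0,0,0,0,0,0,0],
  ],
  grip_force=15,
)

```text
clock: 26.55
tool_pos: [0.577, 0.1051, 0.0618]
eef_rot: [0.776, -0.63, -0.001, 0.002]
contact_force: [-3.0, -4.3, 4.9]
opening: 0.151
```

```bash
python3 st.py; python3 look.py w20;  python3 arc.py -0.5 83.2 0.70 4
```

```text
26.55 [0.577  0.1051 0.0618] yaw -1.3642907673842952 F [-2.9973 -4.3311  4.892 ] M [-0.8441  0.7933 -0.028 ] 0.15066501991553066 [-0.4724  0.9382  0.383   1.8202 -0.654   0.5159 -1.0137]
moved local x,y mm -2.3936612546285647 73.03224867298869
276 178
tcp local [ 41.86504708 117.51493319] rel [42.36504708 34.31493319] rad 54.51891281168697 a 0.8899982581522123
rot err [ 0.0035 -0.0014 -0.0011] z 0.06177637338987456
[-2.3  1.3  0. ]
[-1.9  1.8  0. ]
[-1.8  1.9  0. ]
[-1.7  2.   0. ]
```

View pics/w20t.png

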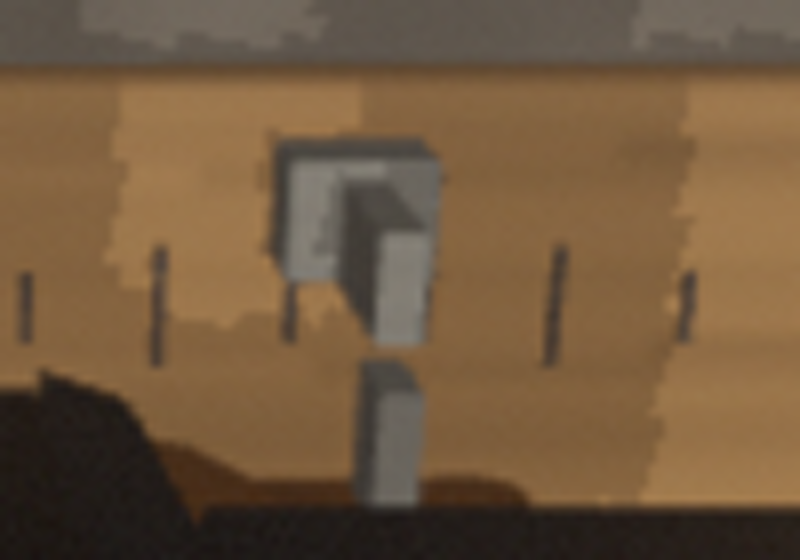

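```bash
cat > arc2.py <<'E'
import sys
from h import *
from plant import r
yw=.2075;y=np.array([-np.sin(yw),np.cos(yw)]);x=np.array([y[1],-y[0]]);o=np.array([.5602,-.0186])
px,py,aend,yawend,n=[float(v) for v in sys.argv[1:6]];n=int(n)
s=r.get_state();p=s["tool_pos"][:2]-o;l=np.array([p@x,p@y])*1000;rel=l-[px,py]
a0=np.arctan2(*rel);print("tcp local",l,"rel",rel,"rad",np.hypot(*rel),"a",a0)
R0=Ro.from_quat(s["eef_rot"])
Rt=Ro.from_matrix(np.array([[np.cos(yawend),np.sin(yawend),0],[np.sin(yawend),-np.cos(yawend),0],[0,0,-1]]))
rv=(R0.inv()*Rt).as_rotvec();print("rot",np.round(rv,4),"z",s["tool_pos"][2])
cur=l
for k in range(1,n+1):
    a=a0+(aend-a0)*k/n
    t=np.array([px+55*np.sin(a),py+55*np.cos(a)]);d=t-cur;cur=t
    w=np.array([*(d[0]*x+d[1]*y),0]);R=R0*Ro.from_rotvec(rv*(k-1)/n);print(np.round(R.inv().apply(w),1),np.round(rv/n,3))
E
python3 arc2.py -0.5 83.5 0.65 -1.10 5
```

```text
tcp local [ 41.86504708 117.51493319] rel [42.36504708 34.01493319] rad 54.33058893710409 a 0.8942890621955751
rot [ 0.0036 -0.0009 -0.2644] z 0.06177637338987456
[-2.5  1.2  0. ] [ 0.001 -0.    -0.053]
[-2.1  1.7  0. ] [ 0.001 -0.    -0.053]
[-2.1  1.7  0. ] [ 0.001 -0.    -0.053]
[-2.1  1.7  0. ] [ 0.001 -0.    -0.053]
[-2.1  1.7  0. ] [ 0.001 -0.    -0.053]
```

Request:
play_rows(
  increments=[
    [0,-1.0,2.5,0,0,0,-0.06],
    [0,-1.5,2.5,0,0,0,-0.055],
    [0,-1.8,2.2,0,0,0,-0.055],
    [0,0,0,0,0,0,0],
    [0,0,0,0,0,0,0],
    [0,0,0,0,0,0,0],
    [0,0,0,0,0,0,0],
    [0,0,0,0,0,0,0],
  ],
  grip_force=15,
)

```text
clock: 27.65
tool_pos: [0.5695, 0.1086, 0.0618]
eef_rot: [0.828, -0.56, -0.001, 0.001]
contact_force: [-2.9, -2.6, 4.6]
opening: 0.148
```

```bash
python3 st.py; python3 look.py w21;  python3 arc2.py -0.5 83.5 0.5 -0.95 5
```

```text
27.65 [0.5695 0.1086 0.0618] yaw -1.189263352632682 F [-2.9356 -2.6109  4.5743] M [-0.719   0.7225 -0.039 ] 0.14791851185705862 [-0.4551  0.9229  0.3322  1.8412 -0.5972  0.4801 -0.8959]
moved local x,y mm -9.052513926729652 78.01712253986744
285 182
tcp local [ 35.27459746 122.54622511] rel [35.77459746 39.04622511] rad 52.956864699630316 a 0.7416998341071893
rot [ 1.800e-03  2.000e-04 -2.393e-01] z 0.061798616826609754
[-3.3  0.   0. ] [ 0.     0.    -0.048]
[-2.1  1.7  0. ] [ 0.     0.    -0.048]
[-2.1  1.7  0. ] [ 0.     0.    -0.048]
[-2.1  1.7  0. ] [ 0.     0.    -0.048]
[-2.1  1.7  0. ] [ 0.     0.    -0.048]
```

View pics/w21t.png

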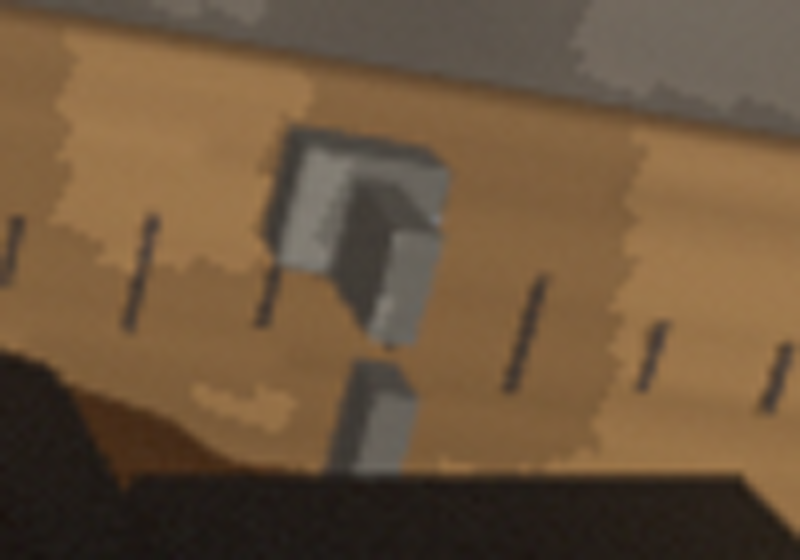

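Run:
```python
from cmp import *
run("w12",272,179,[("fin",411,345,.036),("ptr",405,390,.0315)])
run("w20",276,178,[("fin",404,343,.036),("ptr",399,390,.0315)])
run("w21",285,182,[("fin",395,343,.036),("ptr",395,388,.0315)])
```

```text
fin 0.036 0.045409815042711486 0.07039232798850749
ptr 0.0315 0.03934581854605858 0.06944964929096605
fin 0.036 0.04530419475270168 0.07039306791131479
ptr 0.0315 0.03910386815930405 0.06926222449283453
fin 0.036 0.0450011234626486 0.07073092809137387
ptr 0.0315 0.039276927866278434 0.06796917121723042
```

```bash
python3 arc2.py -0.5 83.9 0.5 -0.95 5
```

```text
tcp local [ 35.27459746 122.54622511] rel [35.77459746 38.64622511] rad 52.662629432340324 a 0.7468309502897358
rot [ 1.800e-03  2.000e-04 -2.393e-01] z 0.061798616826609754
[-3.5 -0.2 -0. ] [ 0.     0.    -0.048]
[-2.1  1.7  0. ] [ 0.     0.    -0.048]
[-2.1  1.7  0. ] [ 0.     0.    -0.048]
[-2.1  1.7  0. ] [ 0.     0.    -0.048]
[-2.1  1.7  0. ] [ 0.     0.    -0.048]
```

Request:
play_rows(
  increments=[
    [0,-2.2,0,0,0,0,-0.02],
    [0,-2.6,1.2,0,0,0,-0.05],
    [0,-2.3,1.7,0,0,0,-0.05],
    [0,-2.1,1.7,0,0,0,-0.05],
    [0,-2.1,1.7,0,0,0,-0.05],
    [0,0,0,0,0,0,0],
    [0,0,0,0,0,0,0],
    [0,0,0,0,0,0,0],
  ],
  grip_force=15,
)

```text
clock: 28.75
tool_pos: [0.5581, 0.1141, 0.0618]
eef_rot: [0.887, -0.462, -0.0, 0.002]
contact_force: [-2.4, -4.5, 5.0]
opening: 0.152
```

```bash
python3 st.py; python3 look.py w22;  python3 arc2.py -0.5 83.9 0.25 -0.70 5
```

```text
28.75 [0.5581 0.1141 0.0618] yaw -0.9607800173678437 F [-2.4107 -4.5332  4.9524] M [-0.7808  0.6907 -0.0854] 0.1515273587381908 [-0.4397  0.9059  0.2727  1.8693 -0.5165  0.4391 -0.7541]
moved local x,y mm -19.00564652450344 85.80519759075665
300 190
tcp local [ 25.32776616 130.35479331] rel [25.82776616 46.45479331] rad 53.151870392392 a 0.5074199931110278
rot [ 0.0036 -0.0006 -0.2607] z 0.06178179688674477
[-3.3  0.3 -0. ] [ 0.001 -0.    -0.052]
[-2.2  1.8  0. ] [ 0.001 -0.    -0.052]
[-2.2  1.8  0. ] [ 0.001 -0.    -0.052]
[-2.2  1.8  0. ] [ 0.001 -0.    -0.052]
[-2.2  1.8  0. ] [ 0.001 -0.    -0.052]
```

View pics/w22t.png

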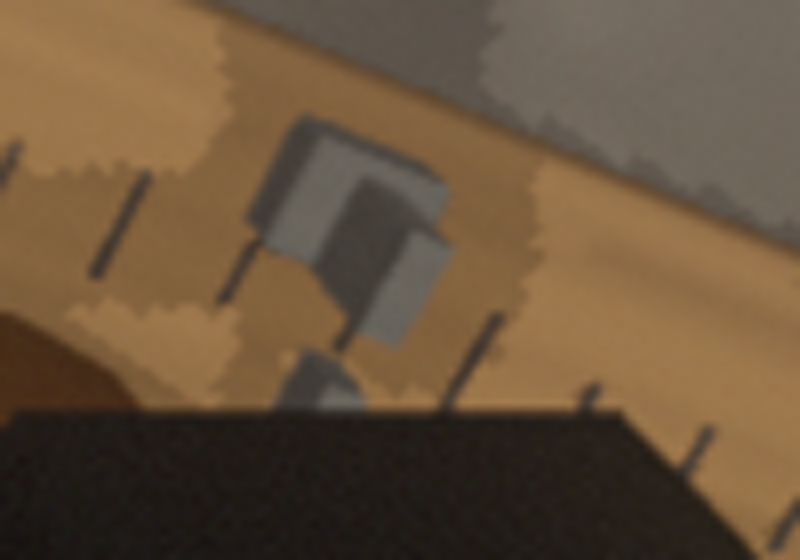

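Run:
```python
from cmp import *
run("w22",300,190,[("fin",380,338,.036),("ptr",345,386,.0315),("ptr",342,384,.0315)])
```

```text
fin 0.036 0.04516505078651759 0.0711675060175721
ptr 0.0315 0.03867907540106318 0.06948257531019275
ptr 0.0315 0.03874644092412927 0.06981532654478075
```

Run:
```python
from h import *
from plant import r
im=r.snapshot("scene")[:,:,::-1];cv2.imwrite("pics/s22.png",im);cv2.imwrite("pics/s22c.png",cv2.resize(im[150:260,180:305],None,fx=5,fy=5,interpolation=cv2.INTER_CUBIC))
```

```text
(no output)
```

View pics/s22c.png

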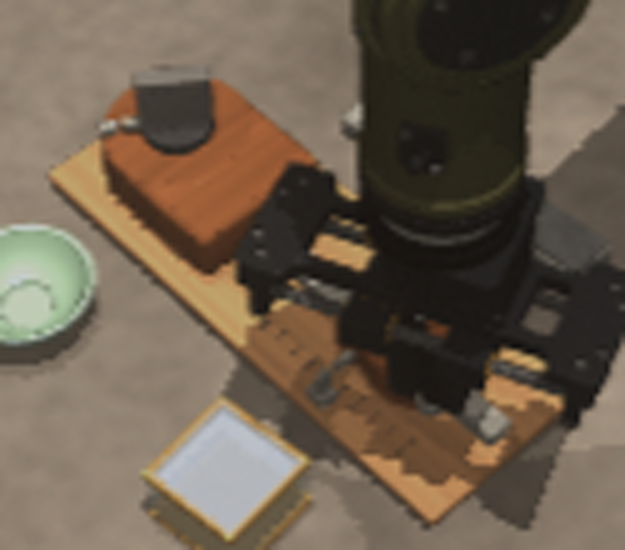

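View pics/w22topc.png

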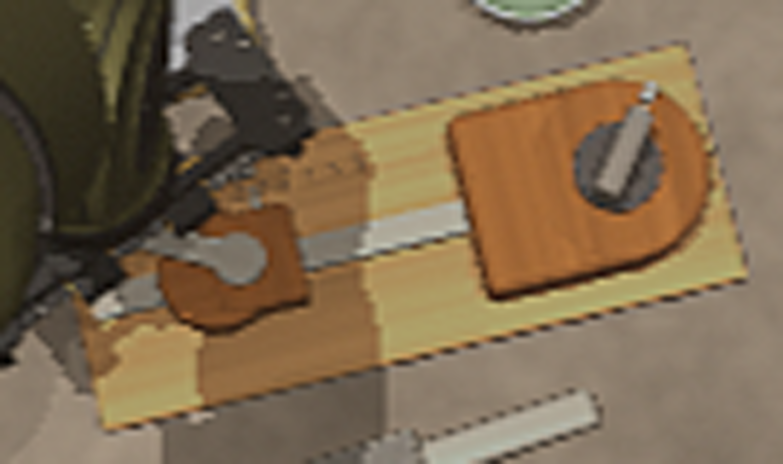

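```bash
cat > legtrk.py <<'E'
import sys,cv2,numpy as np
def leg(n,ref="w20"):
    g=lambda k:cv2.imread(f"pics/{k}top.png").astype(np.float32)
    A,B=g(ref),g(n); x0,x1,y0,y1=239,256,190,211   # leg body right part in top view
    up=8
    T=cv2.resize(A[y0:y1,x0:x1],None,fx=up,fy=up,interpolation=cv2.INTER_CUBIC)
    S=cv2.resize(B[y0-4:y1+4,x0-5:x1+5],None,fx=up,fy=up,interpolation=cv2.INTER_CUBIC)
    m=cv2.matchTemplate(S,T,cv2.TM_CCOEFF_NORMED);_,v,_,l=cv2.minMaxLoc(m)
    d=(l[0]/up-5,l[1]/up-4); return d,v,-d[0]/0.388
for n in sys.argv[1:]: print(n,leg(n),"mm +y")
E
python3 legtrk.py w11 w12 w13 w14 w15 w16 w17 w18 w19 w20 w21 w22
```

```text
w11 ((0.25, 0.0), 0.9749776721000671, -0.6443298969072164) mm +y
w12 ((-0.125, 0.0), 0.9836639165878296, 0.3221649484536082) mm +y
w13 ((-3.25, 0.875), 0.9647626876831055, 8.376288659793815) mm +y
w14 ((-0.5, 0.125), 0.973641037940979, 1.2886597938144329) mm +y
w15 ((0.625, -0.125), 0.9673693776130676, -1.6108247422680413) mm +y
w16 ((0.625, -0.125), 0.972271203994751, -1.6108247422680413) mm +y
w17 ((0.5, -0.125), 0.9704093337059021, -1.2886597938144329) mm +y
w18 ((0.375, -0.125), 0.9733286499977112, -0.9664948453608248) mm +y
w19 ((0.375, -0.125), 0.9755229949951172, -0.9664948453608248) mm +y
w20 ((0.0, 0.0), 0.9978073835372925, -0.0) mm +y
w21 ((0.5, -0.125), 0.9553418159484863, -1.2886597938144329) mm +y
w22 ((0.25, 0.0), 0.9578052163124084, -0.6443298969072164) mm +y
```

```bash
python3 arc2.py -0.5 83.1 0.25 -0.71 5
```

```text
tcp local [ 25.34433026 130.35454984] rel [25.84433026 47.25454984] rad 53.86020689315107 a 0.500473365247711
rot [ 0.0036 -0.0006 -0.2507] z 0.061799045726372195
[-2.8  0.9  0. ] [ 0.001 -0.    -0.05 ]
[-2.1  1.8  0. ] [ 0.001 -0.    -0.05 ]
[-2.1  1.8  0. ] [ 0.001 -0.    -0.05 ]
[-2.1  1.8  0. ] [ 0.001 -0.    -0.05 ]
[-2.1  1.8  0. ] [ 0.001 -0.    -0.05 ]
```

Request:
play_rows(
  increments=[
    [0,-2.8,0.9,0,0.002,0,-0.05],
    [0,-2.1,1.8,0,0.002,0,-0.05],
    [0,-2.1,1.8,0,0,0,-0.05],
    [0,-2.1,1.8,0,0,0,-0.05],
    [0,-2.1,1.8,0,0,0,-0.05],
    [0,0,0,0,0,0,0],
    [0,0,0,0,0,0,0],
    [0,0,0,0,0,0,0],
  ],
  grip_force=15,
)

```text
clock: 29.9
tool_pos: [0.5445, 0.117, 0.0618]
eef_rot: [0.94, -0.342, 0.001, 0.0]
contact_force: [-2.5, -3.5, 4.8]
opening: 0.155
```

```bash
python3 st.py; python3 look.py w23; python3 legtrk.py w23; python3 arc2.py -0.5 83.1 0 -0.46 5
```

```text
29.9 [0.5445 0.117  0.0618] yaw -0.6974211857750133 F [-2.4905 -3.4769  4.7844] M [-0.8121  0.6632 -0.0786] 0.15467311337732592 [-0.4111  0.8862  0.1997  1.9102 -0.419   0.3841 -0.5899]
moved local x,y mm -31.747604916798288 91.3611204507015
312 204
w23 ((0.0, 0.0), 0.9663907885551453, -0.0) mm +y
tcp local [ 12.61073477 135.90291709] rel [13.11073477 52.80291709] rad 54.40624430278662 a 0.24337392961385299
rot [-0.0003 -0.0019 -0.2373] z 0.06179404025937065
[-2.4  1.2 -0. ] [-0.    -0.    -0.047]
[-2.1  1.7 -0. ] [-0.    -0.    -0.047]
[-2.1  1.7 -0. ] [-0.    -0.    -0.047]
[-2.1  1.7 -0. ] [-0.    -0.    -0.047]
[-2.1  1.7 -0. ] [-0.    -0.    -0.047]
```

View pics/w23topc.png

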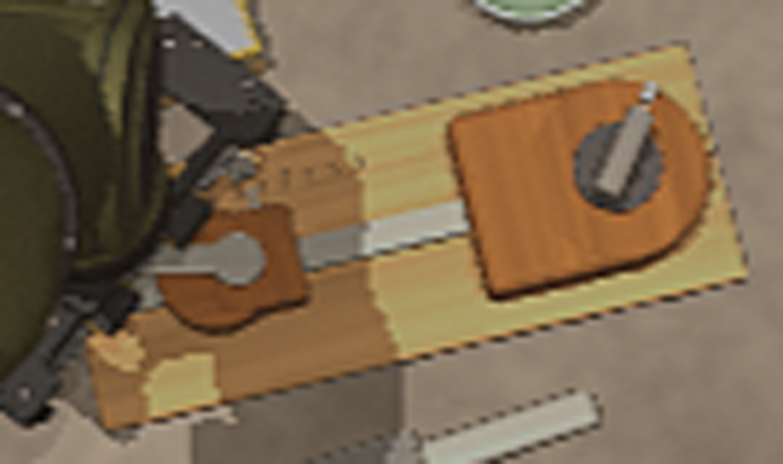

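Request:
play_rows(
  increments=[
    [0,-2.4,1.3,0,0,0,-0.048],
    [0,-2.1,1.7,0,0,0,-0.048],
    [0,-2.1,1.7,0,0,0,-0.048],
    [0,-2.1,1.7,0,0,0,-0.048],
    [0,-2.0,1.7,0,0,0,-0.048],
    [0,0,0,0,0,0,0],
    [0,0,0,0,0,0,0],
    [0,0,0,0,0,0,0],
  ],
  grip_force=15,
)

```text
clock: 31.0
tool_pos: [0.5314, 0.1162, 0.0618]
eef_rot: [0.976, -0.219, 0.002, -0.0]
contact_force: [-1.5, -3.7, 3.6]
opening: 0.15
```

```bash
python3 st.py; python3 look.py w24; python3 legtrk.py w24; python3 arc2.py -0.5 83.1 -.05 -0.40 2
```

```text
31.0 [0.5314 0.1162 0.0618] yaw -0.44061066733315124 F [-1.5398 -3.6942  3.5818] M [-0.8441  0.3813 -0.0555] 0.15016286515524357 [-0.3817  0.8706  0.1368  1.9495 -0.3143  0.3382 -0.4366]
moved local x,y mm -44.76976645773335 93.28837455566692
318 219
w24 ((0.0, 0.0), 0.9689805507659912, -0.0) mm +y
tcp local [ -0.46095303 137.84998197] rel [3.9046974e-02 5.4749982e+01] rad 54.749995890333636 a 0.0007131868529381664
rot [-0.0008 -0.0037 -0.0405] z 0.061835501451618674
[-1.3  0.7 -0. ] [-0.    -0.002 -0.02 ]
[-1.1  0.9 -0. ] [-0.    -0.002 -0.02 ]
```

View pics/w24topc.png

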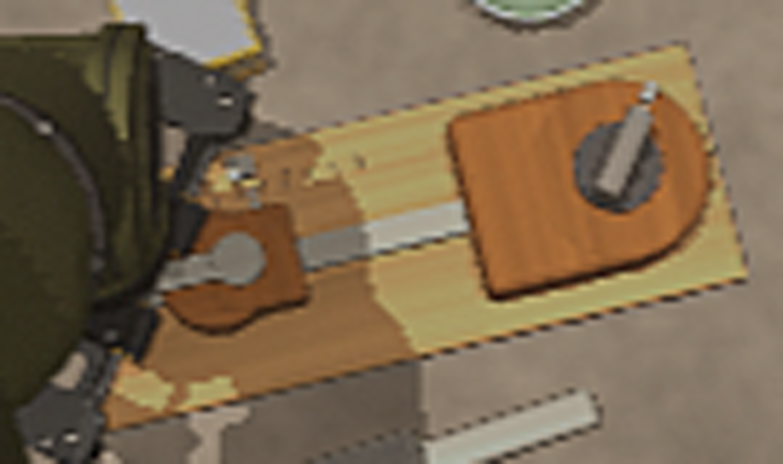

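View pics/w24.png

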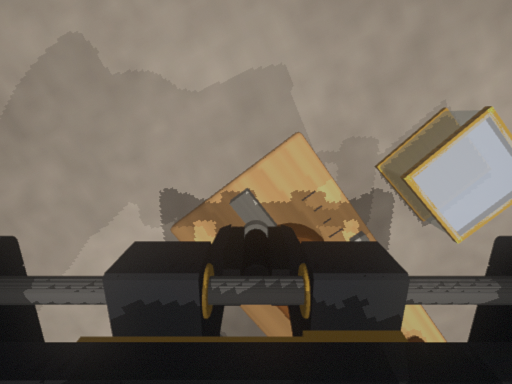

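Request:
play_rows(
  increments=[
    [0,-1.3,1,0,0,0,-0.03],
    [0,-1.3,1,0,0,0,-0.03],
    [0,-0.8,0.6,0,0,0,-0.02],
    [0,0,0,0,0,0,0],
    [0,0,0,0,0,0,0],
    [0,0,0,0,0,0,0],
    [0,0,0,0,0,0,0],
    [0,0,0,0,0,0,0],
  ],
  grip_force=15,
)

```text
clock: 32.1
tool_pos: [0.5309, 0.1157, 0.0619]
eef_rot: [0.984, -0.177, 0.006, -0.001]
contact_force: [1.6, -2.7, -0.3]
opening: 0.152
```

```bash
python3 st.py; python3 look.py w25; python3 legtrk.py w25; python3 arc2.py -0.5 83.1 -.05 -0.40 2
python3 - <<'E'
from h import *
from plant import r
im=r.snapshot("scene")[:,:,::-1];cv2.imwrite("pics/s25.png",im);cv2.imwrite("pics/s25c.png",cv2.resize(im[200:260,220:305],None,fx=8,fy=8,interpolation=cv2.INTER_CUBIC))
im=cv2.imread("pics/w25top.png");cv2.imwrite("pics/w25tz.png",cv2.resize(im[178:215,215:265],None,fx=14,fy=14,interpolation=cv2.INTER_CUBIC))
E
```

```text
32.1 [0.5309 0.1157 0.0619] yaw -0.35528915255013505 F [ 1.6074 -2.679  -0.2532] M [-0.7445 -0.2093 -0.1986] 0.1523095543800607 [-0.3711  0.867   0.1178  1.9581 -0.2779  0.3203 -0.3865]
moved local x,y mm -45.284602543382356 92.95211852393597
314 227
w25 ((0.0, 0.0), 0.9698693752288818, -0.0) mm +y
tcp local [ -0.89992129 137.46182508] rel [-0.39992129 54.36182508] rad 54.363296105109534 a -0.007356524154463796
rot [-0.0044 -0.0107  0.0447] z 0.06186879005943287
[-1.3  0.1 -0. ] [-0.002 -0.005  0.022]
[-1.   0.7 -0. ] [-0.002 -0.005  0.022]
```

View pics/s25c.png

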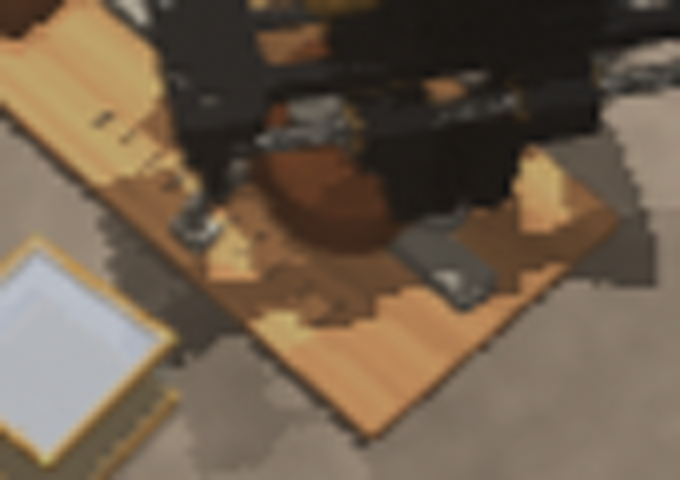

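View pics/w25tz.png

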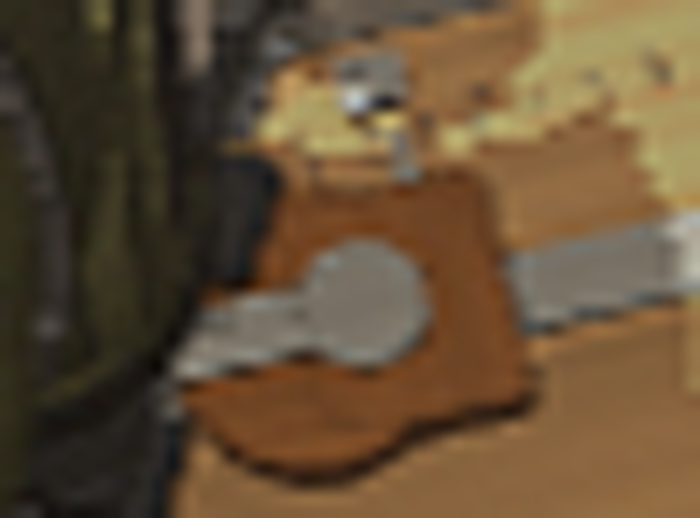

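Request:
play_rows(
  increments=[
    [0,-0.9,-0.6,0,-0.003,-0.005,0],
    [0,-0.3,-0.2,0,0,0,0],
    [0,0,0,0,0,0,0],
    [0,0,0,0,0,0,0],
    [0,0,0,0,0,0,0],
    [0,0,0,0,0,0,0],
    [0,0,0,0,0,0,0],
    [0,0,0,0,0,0,0],
  ],
  grip_force=15,
)

```text
clock: 33.25
tool_pos: [0.5307, 0.1167, 0.0619]
eef_rot: [0.984, -0.177, 0.003, 0.0]
contact_force: [2.0, -4.0, -1.0]
opening: 0.152
```

```bash
python3 st.py; python3 look.py w26; python3 legtrk.py w25 w26 w12
python3 - <<'E'
from h import *
from plant import r
im=r.snapshot("scene")[:,:,::-1];cv2.imwrite("pics/s26.png",im)
im=cv2.imread("pics/w26top.png");cv2.imwrite("pics/w26tz.png",cv2.resize(im[178:215,215:265],None,fx=14,fy=14,interpolation=cv2.INTER_CUBIC))
E
```

```text
33.25 [0.5307 0.1167 0.0619] yaw -0.355629203080001 F [ 1.973  -4.0088 -0.9511] M [-0.7327 -0.3611 -0.1656] 0.15214338441667463 [-0.3744  0.8682  0.1207  1.9533 -0.2777  0.3294 -0.389 ]
moved local x,y mm -45.28869174743864 93.89874467797243
314 228
w25 ((0.0, 0.0), 0.9698693752288818, -0.0) mm +y
w26 ((-0.375, 0.125), 0.9536485075950623, 0.9664948453608248) mm +y
w12 ((-0.125, 0.0), 0.9836639165878296, 0.3221649484536082) mm +y
```

View pics/w26tz.png

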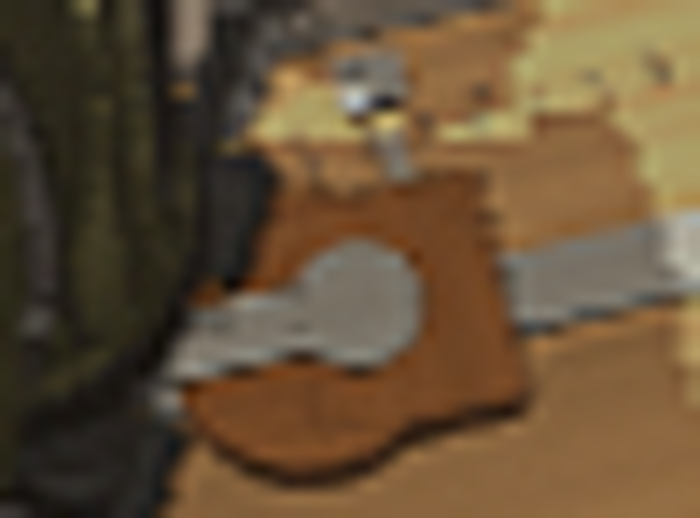

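View pics/s26.png

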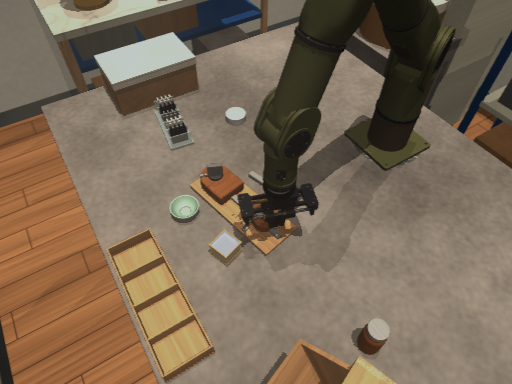

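Run:
```python
from plant import r
print(r.finish_job())
```

```text
the job is handed in; nothing more can be done
None
```

I handed the job in at about 33 s of the 54 s limit, with the arm still holding the post. One part did not go as asked: the leg left its mark for a few seconds before the lever finally swung.

**Knob:** I turned it clockwise about 1.35 rad. In the last wrist view the pointer was about 0.01 rad (0.4 mm) past the index nub. It still looked lined up in the last overhead picture where I checked it, about 2 s before the end.

**Leg and lever:**
- **First pause:** I pulled the leg to within about 1 mm of its mark, with the lever open, and paused there for more than a second.
- **Failed first swing:** The pads' grip on the post held the lever back, so the leg ran about 9 mm past the mark while the lever barely turned. It then came back short of the mark.
- **Reset:** I pushed the lever back towards open, set the leg on its mark again and paused again. The lever may have been up to about 0.07 rad off fully open during that second pause.
- **Second swing:** I turned the gripper along with the lever, and it closed smoothly. The leg dipped about 1 to 2 mm short of the mark early on, then stayed within about 1 mm.

**At the end:**
- **Lever:** It is against its closed stop: a further 3.4 mm push moved the post only about 0.4 mm. In the overhead view it lies in line with the rail.
- **Leg:** Overhead image tracking put it within about 0.5 mm of the mark, though the measurements that set the mark differ by up to about 1 mm.
- **Other objects:** They looked undisturbed in the last scene picture, and I never touched them on purpose. I did not measure their positions.

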